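# Load the draining lift and hold it raised

### The arm

A 6-joint arm with a two-finger parallel gripper is mounted at the origin on the work surface. World frame = base frame: x ahead of the robot, y to its left, z up, the work surface at z = 0. Lengths are in m, angles in rad, forces in N, time in s.
With the tool pointing down it reaches from about 0.3 to 0.775 m from the base axis. Payload 14.6 kg.
Tool frame: the origin (TCP) lies where the fingers leave the gripper's body, on its centre line; the fingertips stand 97 mm ahead of it and the grasp point (between the pads) lies 78 mm ahead of it; y points along the fingers, x is the direction in which the jaws open and shut, and the axes are right-handed (so a half turn about y gives the same grasp; the last joint's range is limited). The gripper opens to 94 mm and grips with 3 to 60 N. Pads are 16 mm wide; open, the fingers measure 119 mm over their backs; the gripper's body (75 mm by 177 mm) begins 78 mm behind the grasp point.
Start: joints at [1.17, 0.3, 1.521, -0, 1.321, -0.067], TCP at [0.18, 0.52, 0.303] pointing down, gripper open.
Joint ranges: [-3.03, 3.03], [-0.79, 2.21], [0.23, 2.52], [-1.04, 4.18], [0, 3.07], [-2.55, 2.55]. Speed limits (rad/s): [2.22, 2.22, 2.57, 3.14, 3.14, 3.14].

### API

Orientations are given as a 3x3 rotation matrix whose columns are the frame's x, y, z axes.
In Python, from workcell import telemetry, camera, order gives the robot as it stands.
- The arm moves only by the tool arm_command, never from a script. Its argument "motion" is a list of rows, each a list of 7 numbers: the turn, a rotation vector about the world's x, y, z in rad, then the shift along the world's x, y, z in mm, then the gripper command: -1 is fully open, 1 is shut, values between are in proportion. A call has 1 to 8 rows; each row is the pose to reach, as a shift and turn from the pose measured when the call began; what a row does not reach only later rows make up. A row lasts 1/12 s, in which the tool goes at most 41.7 mm and 7.16 degrees, less where a joint would pass 70% of its speed; a pose out of reach is approached as far as the arm can. A call with a gripper value outside its range is refused whole. The fingers move at their own pace and stop on an object; "newtons" is the grip in N (left out, the last holds). Time passes only in rows, so rows that repeat a pose let the fingers close. It gives the time, the measured TCP pose, the force and the opening at its end, in the units of the state.
- telemetry.read_state(): the state, without advancing time (a new reading comes with each control period).
- camera(name): name is "scene" or "top" or "wrist"; returns a dict with "frame" (384x512x3 uint8, blue, green, red), "camera_matrix" (3x3 intrinsics, pixels), "eye" and "orientation" of the camera in the world. Camera axes: x right, y up, looking along -z (the intrinsics and any distortion apply to the point x, -y, -z); pixel columns grow to the right and rows downward; lengths in m; the calibration is good to about 2 mm. A picture is of the moment at which its call begins. There is no depth.
- order.close_job(): hands the job in, once; it reports no verdict.
The state is a dict: "clock": time; "joint_pos": joint angles; "joint_vel": joint speeds; "joint_torque": joint torques, N m; "tcp_pos": TCP position; "ee_rot": TCP orientation; "ft_force": force on the tool from outside, world axes, zero at the start; "wrist_torque": the same for the moment, N m; "gripper_width": opening from 0.0 (shut) to 1.0 (fully open).
Only numpy, scipy, OpenCV 4.12 (cv2) and the standard library are available. Lean on these libraries where they do the work, as an engineer would, in place of code of your own. Each camera call takes 0.05 s, during which the arm holds its last target.

### The job

Tip all four potatoes out of the pouring tin into the basket of the draining lift, then stand the tin upright on the worktop and let go of it. Then turn the cam lever by its black grip until the basket is at its highest, not past it, and finish still holding the lever there, since its spring would bring it back down. Leave the other kitchenware where it is.

Things in the scene. Friction and masses are not known exactly. Their poses are not given: they have to be found in the camera images.
- tin_mid (a point): Centre of the pouring tin, a loose open aluminium trough 66 mm tall, 62 mm wide over two flat parallel side walls. Point half-way up (33 mm), half-way between the sides, within 15 mm of the balance point. x to the pouring end, y across, z up. Back end 60 mm behind it; flat floor to 24 mm ahead, then a 45 degree slope up to the lip, 90 mm ahead and 33 mm above. Pinch the side walls from above.
- tin: The same pouring tin, origin at its underside directly below point tin_mid, same axes. Walls 3 mm, 0.2 to 0.33 kg empty. The potatoes roll out over the lip when the pouring end is tipped down about 75 degrees.
- potato0: Small potato, 34 x 26 mm, about 18 g, origin at its centre; starts in the tin.
- potato1: Small potato, 34 x 26 mm, about 18 g, origin at its centre; starts in the tin.
- potato2: Small potato, 34 x 26 mm, about 18 g, origin at its centre; starts in the tin.
- potato3: Small potato, 34 x 26 mm, about 18 g, origin at its centre; starts in the tin.
- basket_in (a point): Centre of the inner floor of the steel basket of the draining lift. Inside 168 mm (its x) by 178 mm (its y); rim 66 mm above this point (108 mm above the worktop while down). x to the far side, y left, z up. Two guide posts, 145 mm above the worktop, stand just beyond its +x wall; the cam and lever are on its -y side.
- lever_grip (a point): Black round grip on the end of the cam lever, 18 mm thick, reaching along the lever from 44 mm nearer the axle to 29 mm farther than its origin. Origin on its centre line, 130 mm from the axle. Its y axis is parallel to the axle. Can be pinched from above, fingers closing along the axle; it may turn between the fingers.
- lever_axle (a point): Point on the lever axle in the plane in which the grip swings, 50 mm above the worktop. Axes: y along the axle (level), x level from the robot side towards the far side, z up. The grip swings about y, in this x-z plane.
- lever (a joint): Cam lever angle, rad. 0 = rest: grip on the -x side of the axle, 1.3 rad away from straight up. Grows as the grip is raised. 1.3 = lever straight up, cam at its highest lift; beyond, to the stop at 1.9, the basket sinks again. A spring turns it back to 0 when let go (2 to 3 N at the grip).
- basket (a joint): Height of the basket above its rest, m: 0 down, 0.022 at the highest lift of the cam. It moves only with the lever.
- mug: White mug, 90 mm tall, bystander; origin at its underside.
- jar: Glass jar, 110 mm tall, bystander; origin at its underside.
- tumbler: Glass tumbler, 110 mm tall, bystander; origin at its underside.
- bowl: Blue bowl, 110 mm across, bystander; origin at its underside.
- plates: Stack of white plates, 140 mm across, bystander; origin at its underside.
- spoon: Wooden spoon, 200 mm, bystander; origin at its underside.
- canister: Steel canister, 130 mm tall, bystander; origin at its underside.
There are look-alikes about, which are no part of the job. Leave any brown look-alike of the tin alone.

How it is judged:
By the outcome, as a careful person would: the job done as asked, in the order asked, and still so for the second after the job is handed in, while the arm keeps its last pose, push and grip.
It also fails if it takes over 72 s, if anything falls off the work surface, if the arm or the gripper's body presses on something with over 40 N, if the wrist force passes 120 N, or if a joint passes its speed limit or range.

## Working session

There is one attempt and no reset: what is moved stays moved. The work goes in short steps, Python scripts to look and compute and a tool call to move; the robot and the scene stay as the last step left them, time stands still between calls to the robot, and variables do not carry over. Pictures are saved under pics/ and viewed, and the job is handed in when it is done.

Besides the shell and the picture viewer there is one more tool, called after ">>>" as name(argument=value, ...), one argument or row to a line, values as JSON. arm_command: Moves the arm, as the interface text tells. Its arguments: {"type":"object","properties":{"motion":{"type":"array","items":{"type":"array","items":{"type":"number"}}},"newtons":{"type":"number"}},"required":["motion"]}

```bash
mkdir -p pics; ls; python3 - <<'E'
from workcell import telemetry, camera, order
import cv2,numpy as np
s=telemetry.read_state()
print({k:np.round(v,3).tolist() for k,v in s.items()})
for n in ("scene","top","wrist"):
    c=camera(n); cv2.imwrite(f"pics/{n}0.png",c["frame"])
    print(n,np.round(c["camera_matrix"],1).tolist(),np.round(c["eye"],3).tolist(),np.round(c["orientation"],3).tolist(),[k for k in c])
E
```

```text
pics
{'clock': 0.0, 'joint_pos': [1.17, 0.3, 1.522, -0.0, 1.321, -0.067], 'joint_vel': [0.001, -0.001, -0.001, -0.0, -0.0, -0.002], 'joint_torque': [0.001, -53.181, -35.273, 0.071, 0.024, -0.0], 'tcp_pos': [0.18, 0.52, 0.302], 'ee_rot': [[0.328, -0.0, -0.945], [0.945, -0.001, 0.328], [-0.001, -1.0, 0.0]], 'ft_force': [-0.413, -0.951, -0.051], 'wrist_torque': [-0.01, 0.005, 0.015], 'gripper_width': 1.002}
scene [[406.1, 0.0, 261.4], [0.0, 406.1, 193.5], [0.0, 0.0, 1.0]] [1.01, 0.845, 0.8] [[-0.866, -0.306, 0.396], [0.5, -0.496, 0.71], [-0.021, 0.812, 0.583]] ['frame', 'camera_matrix', 'eye', 'orientation']
top [[442.2, 0.0, 250.8], [0.0, 442.2, 195.8], [0.0, 0.0, 1.0]] [0.423, -0.034, 1.288] [[-0.028, 0.996, -0.088], [-1.0, -0.028, -0.003], [-0.005, 0.088, 0.996]] ['frame', 'camera_matrix', 'eye', 'orientation']
wrist [[266.7, 0.0, 255.7], [0.0, 266.7, 191.6], [0.0, 0.0, 1.0]] [0.115, 0.541, 0.384] [[0.327, -0.917, -0.227], [0.945, 0.317, 0.079], [-0.001, -0.241, 0.971]] ['frame', 'camera_matrix', 'eye', 'orientation']
```

View pics/scene0.png

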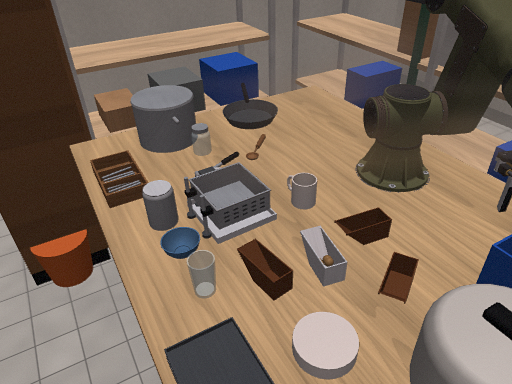

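View pics/top0.png

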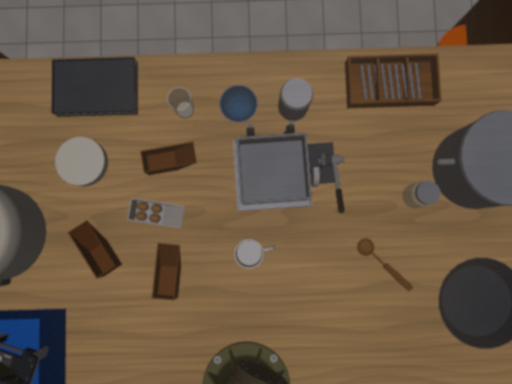

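View pics/wrist0.png

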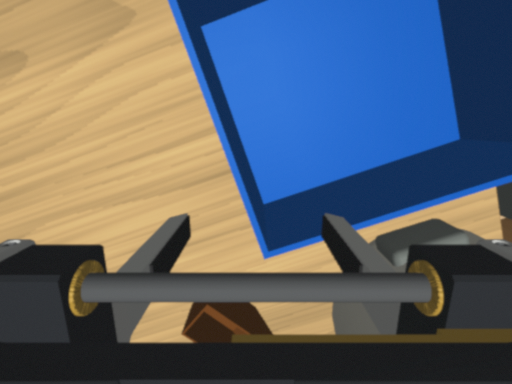

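```bash
python3 - <<'E'
import cv2,numpy as np
t=cv2.imread("pics/top0.png"); s=cv2.imread("pics/scene0.png")
cv2.imwrite("pics/t_tin.png",cv2.resize(t[180:245,110:210],None,fx=8,fy=8,interpolation=cv2.INTER_CUBIC))
cv2.imwrite("pics/t_lift.png",cv2.resize(t[115:225,225:355],None,fx=5,fy=5,interpolation=cv2.INTER_CUBIC))
cv2.imwrite("pics/s_lift.png",cv2.resize(s[140:300,140:360],None,fx=3.6,fy=3.6,interpolation=cv2.INTER_CUBIC))
E
```

```text
(no output)
```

View pics/t_tin.png

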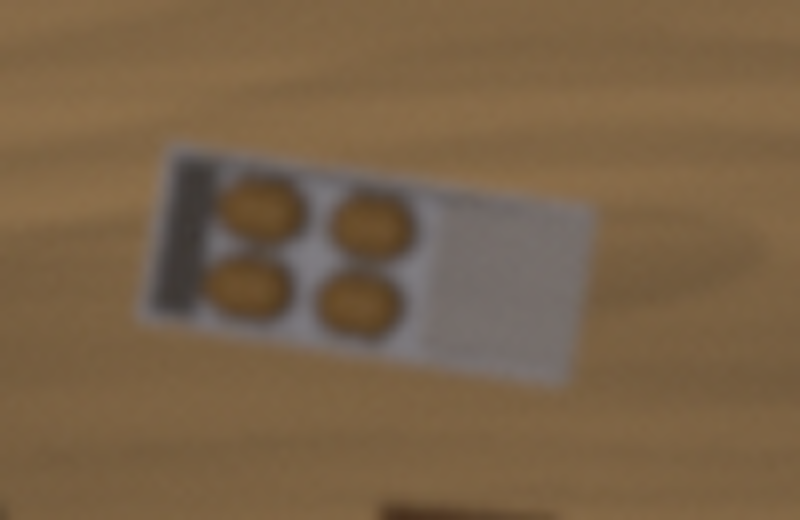

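View pics/t_lift.png

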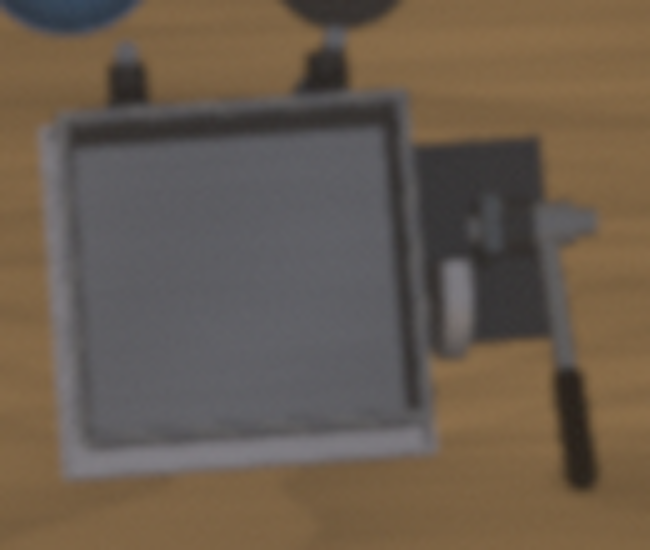

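View pics/s_lift.png

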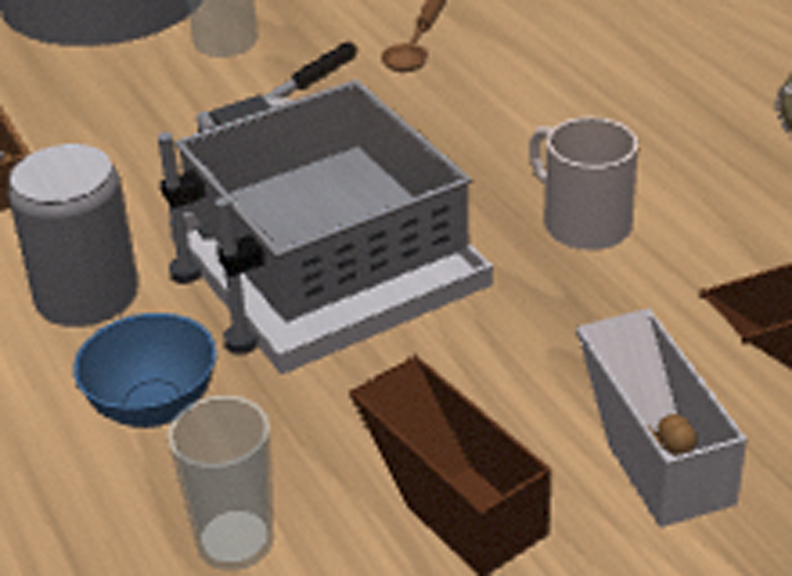

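```bash
cat > h.py <<'E'
from workcell import telemetry, camera, order
import cv2,numpy as np
T=dict(K=np.array([[442.2,0,250.8],[0,442.2,195.8],[0,0,1]]),)
def ray(c,uv):
    K=np.array(c["camera_matrix"]);d=np.linalg.inv(K)@np.array([uv[0],uv[1],1.0])
    return np.array(c["orientation"])@np.array([d[0],-d[1],-d[2]])
def onz(c,uv,z):
    r=ray(c,uv);e=np.array(c["eye"]);return e+r*(z-e[2])/r[2]
def proj(c,p):
    q=np.array(c["orientation"]).T@(np.array(p)-np.array(c["eye"]))
    k=np.array(c["camera_matrix"])@np.array([q[0],-q[1],-q[2]]);return k[:2]/k[2]
def tri(c1,u1,c2,u2):
    a,b=ray(c1,u1),ray(c2,u2);a/=np.linalg.norm(a);b/=np.linalg.norm(b)
    e1,e2=np.array(c1["eye"]),np.array(c2["eye"])
    s=np.linalg.lstsq(np.c_[a,-b],e2-e1,rcond=None)[0]
    return (e1+s[0]*a+e2+s[1]*b)/2, np.linalg.norm(e1+s[0]*a-e2-s[1]*b)
E
python3 - <<'E'
from h import *
np.set_printoptions(precision=4,suppress=True)
c=camera("top");s=camera("scene")
cr=lambda p:(p[0]/8+110-.44,p[1]/8+180-.44)
P=[onz(c,cr(p),.066) for p in [(170,143),(596,205),(572,387),(137,324)]]
print("tin rim TL TR BR BL",*P)
back=(P[0]+P[3])/2;lip=(P[1]+P[2])/2
d=(lip-back)[:2];print("len",np.linalg.norm(d),"w",np.linalg.norm(P[0]-P[3]),np.linalg.norm(P[1]-P[2]),"yaw",np.arctan2(d[1],d[0]))
u=d/np.linalg.norm(d);print("tin_mid",back[:2]+60*u/1000, lip[:2]-.09*u)
cl=lambda p:(p[0]/5+225-.4,p[1]/5+115-.4)
for n,p,z in [("rimTL",(55,115),.108),("rimTR",(407,92),.108),("rimR low",(433,420),.108),("floorBL",(87,447),.108),("floorTR",(390,127),.042),("floorTL",(76,148),.042)]:
    print(n,onz(c,cl(p),z))
print("grip near,tip",onz(c,cl((566,372)),.085+.0117),onz(c,cl((581,483)),.077))
print("axle",onz(c,cl((543,218)),.05),onz(c,cl((592,218)),.05))
cs=lambda p:(p[0]/3.6+140-.4,p[1]/3.6+140-.4)
print("rim scene: nearR, leftfar, back",*[onz(s,cs(p),.108) for p in [(468,181),(272,250),(180,145),(355,84)]])
print("grip tri tip",tri(c,cl((580,478)),s,cs((350,48))),"base",tri(c,cl((566,375)),s,cs((297,82))))
print("tin scene", *[onz(s,cs(p),.066) for p in [(580,327),(652,311),(743,438),(664,458)]])
E
```

```text
tin rim TL TR BR BL [0.5361 0.303  0.066 ] [0.5103 0.1554 0.066 ] [0.4477 0.1646 0.066 ] [0.4736 0.3147 0.066 ]
len 0.1510998719022492 w 0.0635557470501863 0.06332795337695347 yaw -1.7425802835987656
tin_mid [0.4946 0.2497] [0.4944 0.2487]
rimTL [0.687  0.0064 0.108 ]
rimTR [ 0.6941 -0.1847  0.108 ]
rimR low [ 0.5154 -0.1917  0.108 ]
floorBL [ 0.5061 -0.0062  0.108 ]
floorTR [ 0.6892 -0.1826  0.042 ]
floorTL [ 0.6822 -0.0028  0.042 ]
grip near,tip [ 0.5403 -0.2661  0.0967] [ 0.4809 -0.2754  0.077 ]
axle [ 0.6328 -0.2662  0.05  ] [ 0.632  -0.2939  0.05  ]
rim scene: nearR, leftfar, back [ 0.5106 -0.0006  0.108 ] [ 0.6873 -0.0008  0.108 ] [ 0.6931 -0.1762  0.108 ] [ 0.5193 -0.1858  0.108 ]
grip tri tip (array([ 0.4823, -0.2715,  0.0924]), np.float64(0.0015457182976532408)) base (array([ 0.5406, -0.2704,  0.0734]), np.float64(0.000698336496747989))
tin scene [0.507  0.1585 0.066 ] [0.4491 0.1718 0.066 ] [0.4772 0.3141 0.066 ] [0.5355 0.3011 0.066 ]
```

>>> arm_command(
  motion=[
    [0.04,0,-0.11,40,-34,0,-1],
    [0.08,0,-0.22,80,-68,0,-1],
    [0.12,0,-0.33,120,-102,0,-1],
    [0.16,0,-0.44,160,-136,0,-1],
    [0.2,0,-0.55,200,-170,0,-1],
    [0.24,0,-0.66,240,-204,0,-1],
    [0.28,0,-0.77,280,-238,0,-1],
    [0.3,0,-0.88,310,-268,0,-1],
  ],
  newtons=40,
)

```text
clock: 0.92
tcp_pos: [0.4346, 0.301, 0.3026]
ee_rot: [[0.928, 0.124, -0.351], [0.311, 0.26, 0.914], [0.205, -0.958, 0.203]]
ft_force: [0.3, 0.3, 0.3]
gripper_width: 1.002
```

```bash
cat >> h.py <<'E'
from scipy.spatial.transform import Rotation as Ro
import json
def st(log=True):
    s=telemetry.read_state();np.set_printoptions(precision=4,suppress=True)
    print("t",s["clock"],"q",np.array(s["joint_pos"]),"p",np.array(s["tcp_pos"]),"f",np.array(s["ft_force"]),"w",s["gripper_width"]);print(np.array(s["ee_rot"]))
    if log: open("log.jsonl","a").write(json.dumps({k:np.array(s[k]).tolist() for k in("joint_pos","tcp_pos","ee_rot")})+"\n")
    return s
def turn(s,R):
    return (Ro.from_matrix(R)*Ro.from_matrix(np.array(s["ee_rot"])).inv()).as_rotvec()
def down(yaw): # jaw x axis at yaw
    x=np.array([np.cos(yaw),np.sin(yaw),0]);y=np.array([0,0,-1.]);return np.c_[x,y,np.cross(x,y)]
E
python3 - <<'E'
from h import *
s=st()
R=down(-1.7425+np.pi/2)
print(turn(s,R),(np.array([.4945,.2495,.25])-s["tcp_pos"])*1000)
c=camera("wrist");cv2.imwrite("pics/w1.png",c["frame"])
E
```

```text
t 0.9167 q [0.4793 0.1633 1.707  0.2018 1.0442 0.0527] p [0.4346 0.301  0.3026] f [0.3453 0.3284 0.3271] w 1.001505904610462
[[ 0.9281  0.1244 -0.3509]
 [ 0.3108  0.26    0.9142]
 [ 0.205  -0.9576  0.2026]]
[-0.2252  0.1915 -0.5129] [ 59.9063 -51.4918 -52.565 ]
```

>>> arm_command(
  motion=[
    [-0.05,0.04,-0.1,12,-10,-10,-1],
    [-0.09,0.08,-0.2,24,-20,-20,-1],
    [-0.14,0.12,-0.3,36,-31,-31,-1],
    [-0.18,0.15,-0.4,48,-41,-42,-1],
    [-0.225,0.19,-0.513,60,-51.5,-52.5,-1],
    [-0.225,0.19,-0.513,60,-51.5,-52.5,-1],
    [-0.225,0.19,-0.513,60,-51.5,-52.5,-1],
  ],
)

```text
clock: 1.55
tcp_pos: [0.4987, 0.2455, 0.2491]
ee_rot: [[0.983, 0.002, 0.181], [-0.181, -0.003, 0.983], [0.003, -1.0, -0.002]]
ft_force: [-0.4, -0.4, 0.2]
gripper_width: 1.001
```

```bash
python3 - <<'E'
from h import *
s=st()
R=down(-1.7425+np.pi/2)
print(turn(s,R),(np.array([.4945,.2495,.118])-s["tcp_pos"])*1000)
c=camera("wrist");cv2.imwrite("pics/w2.png",c["frame"])
E
```

```text
t 1.55 q [ 0.3927  0.3613  1.5684 -0.0038  1.211   0.5762] p [0.4987 0.2455 0.2491] f [-0.3602 -0.4426  0.2483] w 1.0009426076299042
[[ 0.9834  0.0023  0.1812]
 [-0.1812 -0.0029  0.9834]
 [ 0.0027 -1.     -0.0025]]
[0.0029 0.0023 0.0105] [  -4.2399    3.9884 -131.1217]
```

View pics/w2.png

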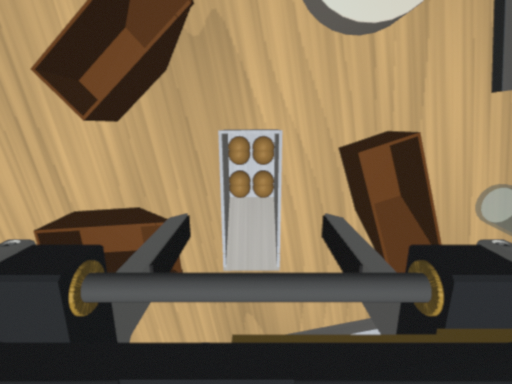

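>>> arm_command(
  motion=[
    [0,0,0.01,-4,4,-30,-1],
    [0.003,0.002,0.01,-4,4,-60,-1],
    [0.003,0.002,0.01,-4,4,-90,-1],
    [0.003,0.002,0.01,-4,4,-120,-1],
    [0.003,0.002,0.01,-4,4,-131,-1],
    [0.003,0.002,0.01,-4,4,-131,-1],
    [0.003,0.002,0.01,-4,4,-131,1],
    [0.003,0.002,0.01,-4,4,-131,1],
  ],
)

```text
clock: 2.27
tcp_pos: [0.4951, 0.2503, 0.121]
ee_rot: [[0.986, 0.005, 0.169], [-0.169, 0.002, 0.986], [0.004, -1.0, 0.003]]
ft_force: [-0.2, 0.3, 0.1]
gripper_width: 0.892
```

>>> arm_command(
  motion=[
    [0,0,0,0,0,0,1],
    [0,0,0,0,0,0,1],
    [0,0,0,0,0,0,1],
    [0,0,0,0,0,0,1],
  ],
)

```text
clock: 2.6
tcp_pos: [0.4953, 0.2505, 0.1219]
ee_rot: [[0.986, 0.005, 0.169], [-0.169, 0.003, 0.986], [0.005, -1.0, 0.004]]
ft_force: [-2.0, -0.9, 7.5]
gripper_width: 0.66
```

```bash
python3 - <<'E'
from h import *
s=st()
c=camera("wrist");cv2.imwrite("pics/w3.png",c["frame"])
E
```

```text
t 2.6 q [0.402  0.5238 1.6665 0.0007 0.9451 0.5717] p [0.4953 0.2505 0.1219] f [-2.0096 -0.8896  7.5193] w 0.659786053126229
[[ 0.9856  0.0054  0.1692]
 [-0.1692  0.0029  0.9856]
 [ 0.0048 -1.      0.0038]]
```

View pics/w3.png

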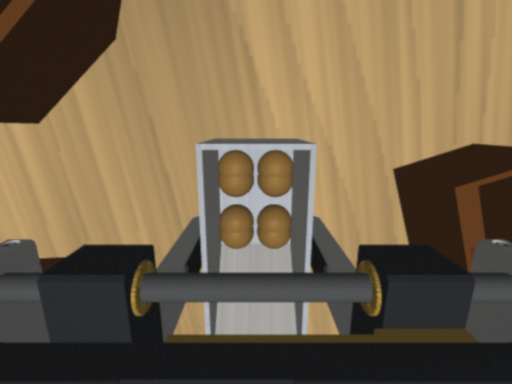

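>>> arm_command(
  motion=[
    [0,0,0,0,0,15,1],
    [0,0,0,0,0,40,1],
    [0,0,0,0,0,70,1],
    [0,0,0,0,0,100,1],
    [0,0,0,0,0,130,1],
    [0,0,0,0,0,160,1],
    [0,0,0,0,-10,170,1],
    [0,0,0,0,-20,170,1],
  ],
)

```text
clock: 3.32
tcp_pos: [0.4956, 0.23, 0.2938]
ee_rot: [[0.986, 0.009, 0.168], [-0.168, 0.004, 0.986], [0.008, -1.0, 0.006]]
ft_force: [0.8, -0.2, -3.3]
gripper_width: 0.66
```

```bash
cat > fk.py <<'E'
from h import *
from scipy.optimize import least_squares
def rx(a):return Ro.from_rotvec([a,0,0]).as_matrix()
def ry(a):return Ro.from_rotvec([0,a,0]).as_matrix()
def rz(a):return Ro.from_rotvec([0,0,a]).as_matrix()
# arm up config: links along local z, pitch about y
def fk(q,g,s4=1,s6=1):
    a1,d1,l2,a3,d4,a5,dt=g
    R=rz(q[0]);p=R@[a1,0,0]+[0,0,d1]
    R=R@ry(q[1]);p=p+R@[0,0,l2]
    R=R@ry(q[2]);p=p+R@[a3,0,d4]
    R=R@rz(s4*q[3])@ry(q[4]);p=p+R@[a5,0,dt]
    R=R@rz(s6*q[5])
    # tool y = approach(local z); choose const
    return p,R
def load():
    return [json.loads(l) for l in open("log.jsonl")]
def fit(verbose=True):
    D=load();best=None
    for s4 in(1,-1):
        for s6 in(1,-1):
            C=[fk(d["joint_pos"],[0]*7,s4,s6)[1].T@np.array(d["ee_rot"]) for d in D]
            err=max(np.abs(c-C[0]).max() for c in C)
            if best is None or err<best[0]: best=(err,s4,s6,C[0])
    err,s4,s6,C=best
    f=lambda g:np.concatenate([fk(d["joint_pos"],g,s4,s6)[0]-d["tcp_pos"] for d in D]+[0.002*(np.array(g)-[0,.4,.4,0,.4,0,.2])])
    r=least_squares(f,[.0,.4,.4,0,.4,0,.2])
    return r.x,s4,s6,C,err,np.abs(f(r.x)[:-7]).max()
E
python3 - <<'E'
from fk import *
st()
D0={"joint_pos":[1.17,.3,1.522,0,1.321,-.067],"tcp_pos":[.18,.52,.302],"ee_rot":[[0.328,0,-0.945],[0.945,-0.001,0.328],[-0.001,-1.0,0.0]]}
L=open("log.jsonl").read()
open("log.jsonl","w").write(json.dumps(D0)+"\n"+L)
r=fit();print(r)
E
```

```text
t 3.3167 q [0.3673 0.2953 1.548  0.0007 1.2886 0.5363] p [0.4956 0.23   0.2938] f [ 0.8185 -0.2059 -3.2837] w 0.6596702769774725
[[ 0.9857  0.0088  0.1684]
 [-0.1684  0.0041  0.9857]
 [ 0.008  -1.      0.0056]]
(array([0.0403, 0.2996, 0.6785, 0.2035, 0.4526, 0.0781, 0.3361]), 1, 1, array([[-1.0003, -0.0005, -0.0003],
       [-0.0003, -0.0004,  1.0003],
       [-0.0004,  1.    ,  0.0001]]), np.float64(0.0004593838928858613), np.float64(0.0345899452545608))
```

```bash
sed -i 's/a1,d1,l2,a3,d4,a5,dt=g/a1,d1,l2,a3,d4,a5,dt,a2,yo=g/; s/\[0,0,l2\]/[a2,0,l2]/; s/\[a3,0,d4\]/[a3,yo,d4]/; s/\[0\]\*7/[0]*9/; s/0,.4,0,.2\]/0,.4,0,.2,0,0]/g; s/\[.0,.4,.4,0,.4,0,.2,0,0\])$/[.0,.4,.4,0,.4,0,.2,0,0])/; s/:-7/:-9/; s/0.002\*/0.0005*/' fk.py
python3 - <<'E'
from fk import *
g,*r=fit();print(g,r[-2:])
for d in load(): print(np.array(d["joint_pos"]),(fk(d["joint_pos"],g,r[0],r[1])[0]-d["tcp_pos"])*1e3)
E
```

```text
[0.00112056 0.22072354 0.42454045 0.04212396 0.44529079 0.00201743
 0.17165878 0.00368326 0.03672915] [np.float64(0.0004593838928858613), np.float64(0.00046831328849394893)]
[ 1.17   0.3    1.522  0.     1.321 -0.067] [ 0.2518627  -0.46831329  0.07046701]
[0.47930068 0.16333412 1.70696874 0.20183554 1.04424481 0.05266321] [-0.03834061  0.00774983  0.00926588]
[ 0.3926666   0.36125804  1.56840793 -0.00380951  1.21096864  0.57622853] [ 0.1052548   0.18731135 -0.05564144]
[4.02035939e-01 5.23799968e-01 1.66654793e+00 7.28330112e-04
 9.45128320e-01 5.71664691e-01] [-0.10321104  0.09625308  0.02626267]
[3.67308302e-01 2.95304808e-01 1.54800215e+00 7.40318720e-04
 1.28858800e+00 5.36289813e-01] [ 0.18891079  0.21016239 -0.05031019]
```

```bash
cat >> fk.py <<'E'
lo=np.array([-3.03,-.79,.23,-1.04,0,-2.55]);hi=np.array([3.03,2.21,2.52,4.18,3.07,2.55])
def ik(p,R,q0,F):
    g,s4,s6,C=F[:4]
    def f(q):
        pp,RR=fk(q,g,s4,s6);return np.concatenate([(pp-p)*5,Ro.from_matrix((RR@C).T@R).as_rotvec()])
    r=least_squares(f,np.clip(q0,lo+.01,hi-.01),bounds=(lo,hi));return r.x,np.abs(r.fun).max()
def tilted(yaw,th): # tin yaw, lip-down tilt
    return Ro.from_rotvec(th*np.array([-np.sin(yaw),np.cos(yaw),0])).as_matrix()@down(yaw+np.pi/2)
E
python3 - <<'E'
from fk import *
F=fit()
q=np.array(load()[-1]["joint_pos"])
for yaw in (-1.74,-1.55,-1.9,-2.2):
  qq=q
  for th,gp in [(0,(.57,.1,.25)),(0,(.602,-.04,.25)),(.4,(.602,-.04,.23)),(.8,(.602,-.04,.215)),(1.2,(.602,-.04,.205)),(1.5,(.602,-.04,.205)),(1.65,(.602,-.04,.205))]:
    R=tilted(yaw,th);p=np.array(gp)-.078*R[:,1]
    qq,e=ik(p,R,qq,F);print(yaw,th,p,qq,round(e,4))
E
```

```text
-1.74 0 [0.57  0.1   0.328] [1.10051466e-01 3.45873374e-01 1.40040191e+00 3.72540667e-04
 1.39566161e+00 2.78906416e-01] 0.0
-1.74 0 [ 0.602 -0.04   0.328] [-1.27341669e-01  4.02507338e-01  1.32299299e+00  2.78915084e-04
  1.41651317e+00  4.15353369e-02] 0.0
-1.74 0.4 [ 0.59688499 -0.06994086  0.30184276] [-0.28932796  0.42476388  1.38480801  0.40351112  1.39790357 -0.20410092] 0.0
-1.74 0.8 [ 0.59257753 -0.09515471  0.26934312] [-0.42229733  0.51267269  1.42884091  0.77128964  1.48621224 -0.43817304] 0.0
-1.74 1.2 [ 0.58975767 -0.11166085  0.2332639 ] [-0.505038    0.65239369  1.44853053  1.0820251   1.65316539 -0.61440284] 0.0
-1.74 1.5 [ 0.5888979 -0.1166935  0.2105175] [-0.52908335  0.7692078   1.44803715  1.29111166  1.81138551 -0.69358083] 0.0
-1.74 1.65 [ 0.58890618 -0.11664506  0.19882857] [-0.52856625  0.8304248   1.44492244  1.39384462  1.89527956 -0.71944775] 0.0
-1.55 0 [0.57  0.1   0.328] [1.10072793e-01 3.45899912e-01 1.40036659e+00 2.99821407e-04
 1.39573346e+00 8.89404380e-02] 0.0
-1.55 0 [ 0.602 -0.04   0.328] [-1.27317559e-01  4.02527100e-01  1.32296570e+00  1.93470
[... 1742 characters left out ...]
e-01  1.32308960e+00  4.39002159e-04
  1.41632048e+00  5.01465485e-01] 0.0
-2.2 0.4 [ 0.5841245  -0.06455778  0.30184276] [-0.28094227  0.3275964   1.51806247  0.40682761  1.18364159  0.21380763] 0.0
-2.2 0.8 [ 0.56907114 -0.08523843  0.26934312] [-0.42698505  0.34283878  1.67558652  0.89319652  1.12518768 -0.2061587 ] 0.0
-2.2 1.2 [ 0.55921653 -0.09877692  0.2332639 ] [-0.5281809   0.45715765  1.77177087  1.32846503  1.27079914 -0.60258546] 0.0
-2.2 1.5 [ 0.5562119  -0.10290475  0.2105175 ] [-0.55900906  0.58548099  1.79457162  1.572496    1.47164289 -0.80713134] 0.0
-2.2 1.65 [ 0.55624082 -0.10286502  0.19882857] [-0.5582385   0.66023543  1.79093909  1.67571751  1.58725576 -0.88263692] 0.0
```

>>> arm_command(
  motion=[
    [0,0,0,8,-20,10,1],
    [0,0,0,22,-54,24,1],
    [0,0,0,36,-92,34,1],
    [0,0,0,50,-130,34,1],
    [0,0,0,66,-168,34,1],
    [0,0,0,82,-206,34,1],
    [0,0,0,96,-244,34,1],
    [0,0,0,106,-270,34,1],
  ],
)

```text
clock: 3.98
tcp_pos: [0.6015, -0.0443, 0.3247]
ee_rot: [[0.985, 0.005, 0.171], [-0.171, 0.004, 0.985], [0.004, -1.0, 0.005]]
ft_force: [-0.9, 0.2, -3.2]
gripper_width: 0.657
```

```bash
python3 - <<'E'
from fk import *
s=st();F=fit();print(F[-1])
q=np.array(s["joint_pos"])
n=14
print("rows:")
for i in range(1,n+1):
    a=i/n; th=1.55*a
    gz=.25-(.25-.205)*min(1,a*1.3)
    R=tilted(-1.74,th);p=np.array([.602,-.045,gz])-.078*R[:,1]
    q2,e=ik(p,R,q,F)
    print(i,np.round(turn(s,R),3),np.round((p-s["tcp_pos"])*1000),"maxv",np.abs(q2-q).max()*12,round(e,4));q=q2
E
```

```text
t 3.9833 q [-0.1357  0.4029  1.3315  0.0048  1.4026  0.035 ] p [ 0.6015 -0.0443  0.3247] f [-0.8771  0.23   -3.2354] w 0.6570295326088472
[[ 0.9853  0.0052  0.1706]
 [-0.1706  0.004   0.9853]
 [ 0.0044 -1.      0.0049]]
0.0005500617500712179
rows:
1 [ 0.105 -0.014  0.003] [-1. -9. -1.] maxv 1.2929597226029537 0.0
2 [ 0.214 -0.032  0.003] [ -2. -18.  -7.] maxv 1.3447656822098335 0.0
3 [ 0.323 -0.051  0.003] [ -4. -26. -14.] maxv 1.3294173414348456 0.0
4 [ 0.432 -0.07   0.003] [ -5. -34. -21.] maxv 1.3013011408318962 0.0
5 [ 0.541 -0.089  0.003] [ -6. -41. -29.] maxv 1.2621318730966602 0.0
6 [ 0.651 -0.108  0.004] [ -8. -48. -38.] maxv 1.214573601747834 0.0
7 [ 0.76  -0.126  0.004] [ -9. -54. -48.] maxv 1.161792015369426 0.0
8 [ 0.869 -0.145  0.004] [-10. -60. -59.] maxv 1.1070260043417925 0.0
9 [ 0.978 -0.164  0.004] [-11. -65. -70.] maxv 1.0532767744835279 0.0
10 [ 1.087 -0.183  0.004] [-11. -69. -82.] maxv 1.0031471763538375 0.0
11 [ 1.196 -0.202  0.005] [-12. -73. -93.] maxv 0.9605956520902152 0.0
12 [ 1.305 -0.221  0.005] [ -12.  -75. -101.] maxv 0.9352318456883912 0.0
13 [ 1.414 -0.24   0.005] [ -13.  -77. -110.] maxv 0.9165922124396184 0.0
14 [ 1.523 -0.258  0.005] [ -13.  -78. -118.] maxv 0.9082195301416478 0.0
```

>>> arm_command(
  motion=[
    [0.1,-0.014,0.003,-1,-9,-1,1],
    [0.21,-0.032,0.003,-2,-18,-7,1],
    [0.32,-0.05,0.003,-4,-26,-14,1],
    [0.43,-0.07,0.003,-5,-34,-21,1],
    [0.54,-0.089,0.003,-6,-41,-29,1],
    [0.65,-0.108,0.004,-8,-48,-38,1],
    [0.76,-0.126,0.004,-9,-54,-48,1],
    [0.76,-0.126,0.004,-9,-54,-48,1],
  ],
)

```text
clock: 4.65
tcp_pos: [0.5907, -0.101, 0.2708]
ee_rot: [[0.985, 0.116, 0.129], [-0.173, 0.695, 0.698], [-0.009, -0.71, 0.704]]
ft_force: [0.1, -0.4, -6.0]
gripper_width: 0.653
```

```bash
python3 - <<'E'
from fk import *
s=st();F=fit();print(F[-1])
cv2.imwrite("pics/s4.png",camera("scene")["frame"])
for th in (.9,1.1,1.2,1.3,1.4,1.5,1.6):
    R=tilted(-1.74,th);p=np.array([.602,-.045,.205])-.078*R[:,1]
    print(th,np.round(turn(s,R),3),np.round((p-s["tcp_pos"])*1000))
E
```

```text
t 4.65 q [-0.43    0.5106  1.4237  0.7502  1.4907 -0.4268] p [ 0.5907 -0.101   0.2708] f [ 0.059  -0.4413 -6.0348] w 0.6532900474810689
[[ 0.9849  0.1156  0.1291]
 [-0.1731  0.6946  0.6982]
 [-0.009  -0.71    0.7041]]
0.0006138802080059014
0.9 [ 0.115 -0.029  0.004] [  1.  -4. -17.]
1.1 [ 0.313 -0.063  0.003] [ -0. -13. -30.]
1.2 [ 0.411 -0.08   0.003] [ -1. -16. -38.]
1.3 [ 0.51  -0.097  0.002] [ -1. -18. -45.]
1.4 [ 0.608 -0.114  0.002] [ -2. -20. -53.]
1.5 [ 0.707 -0.131  0.001] [ -2. -21. -60.]
1.6 [ 0.805 -0.148  0.001] [ -2. -21. -68.]
```

View pics/s4.png

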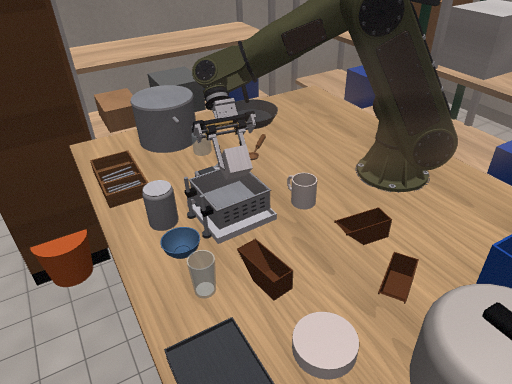

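>>> arm_command(
  motion=[
    [0.06,-0.015,0.002,1,-2,-9,1],
    [0.115,-0.029,0.004,1,-4,-17,1],
    [0.18,-0.04,0.003,0,-7,-22,1],
    [0.25,-0.052,0.003,0,-10,-26,1],
    [0.313,-0.063,0.003,0,-13,-30,1],
    [0.36,-0.072,0.003,-1,-15,-34,1],
    [0.411,-0.08,0.003,-1,-16,-38,1],
    [0.46,-0.09,0.003,-1,-17,-42,1],
  ],
)

```text
clock: 5.37
tcp_pos: [0.5902, -0.1166, 0.2303]
ee_rot: [[0.986, 0.159, 0.052], [-0.167, 0.932, 0.32], [0.002, -0.325, 0.946]]
ft_force: [-0.3, 0.5, -2.9]
gripper_width: 0.657
```

```bash
python3 - <<'E'
from fk import *
s=st()
cv2.imwrite("pics/s5.png",cv2.resize(camera("scene")["frame"][70:270,130:340],None,fx=2.8,fy=2.8))
for th in (1.3,1.4,1.5,1.6):
    R=tilted(-1.74,th);p=np.array([.602,-.045,.205])-.078*R[:,1]
    print(th,np.round(turn(s,R),3),np.round((p-s["tcp_pos"])*1000))
E
```

```text
t 5.3667 q [-0.5176  0.6736  1.4399  1.1066  1.6802 -0.6297] p [ 0.5902 -0.1166  0.2303] f [-0.3313  0.549  -2.8937] w 0.6571338075711513
[[ 0.9859  0.1588  0.0524]
 [-0.1672  0.9324  0.3205]
 [ 0.0021 -0.3247  0.9458]]
1.3 [ 0.059 -0.008 -0.001] [-1. -3. -4.]
1.4 [ 0.158 -0.025 -0.001] [ -1.  -4. -12.]
1.5 [ 0.257 -0.042 -0.001] [ -1.  -5. -20.]
1.6 [ 0.355 -0.058 -0.001] [ -1.  -5. -28.]
```

View pics/s5.png

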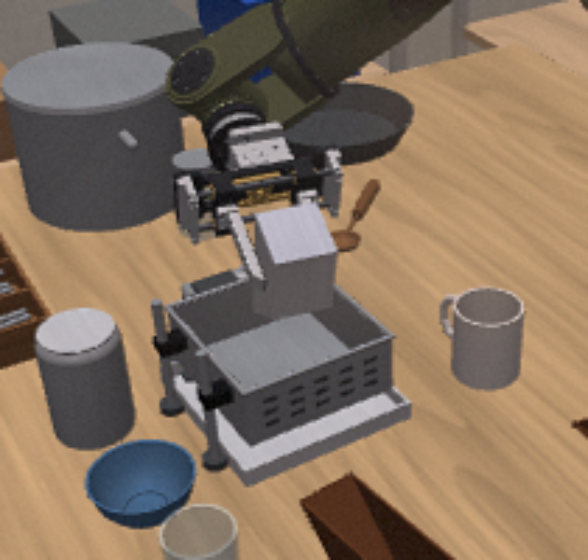

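>>> arm_command(
  motion=[
    [0.06,-0.008,0,-1,-3,-4,1],
    [0.11,-0.017,0,-1,-3,-8,1],
    [0.158,-0.025,0,-1,-4,-12,1],
    [0.21,-0.033,0,-1,-5,-16,1],
    [0.257,-0.042,0,-1,-5,-20,1],
    [0.31,-0.05,0,-1,-5,-24,1],
    [0.355,-0.058,0,-1,-5,-28,1],
    [0.355,-0.058,0,-1,-5,-28,1],
  ],
)

```text
clock: 6.08
tcp_pos: [0.5887, -0.1207, 0.1992]
ee_rot: [[0.986, 0.165, 0.001], [-0.165, 0.986, -0.032], [-0.007, 0.032, 0.999]]
ft_force: [-0.7, 0.9, -2.8]
gripper_width: 0.656
```

>>> arm_command(
  motion=[
    [0.06,-0.01,0,0,0,0,1],
    [0.06,-0.01,0,0,0,0,1],
    [0.06,-0.01,0,0,0,0,1],
    [0.06,-0.01,0,0,0,0,1],
    [0.06,-0.01,0,0,0,0,1],
  ],
)

```text
clock: 6.5
tcp_pos: [0.5888, -0.1206, 0.1998]
ee_rot: [[0.986, 0.164, -0.009], [-0.164, 0.982, -0.089], [-0.006, 0.09, 0.996]]
ft_force: [0.2, 0.8, -2.1]
gripper_width: 0.657
```

```bash
python3 - <<'E'
from fk import *
s=st()
a=cv2.resize(camera("scene")["frame"][100:270,150:320],None,fx=2.3,fy=2.3);b=cv2.resize(camera("top")["frame"][100:270,180:350],None,fx=2.3,fy=2.3)
cv2.imwrite("pics/s6.png",np.hstack([a,b]))
E
```

```text
t 6.5 q [-0.5369  0.8384  1.4357  1.3946  1.9108 -0.7107] p [ 0.5888 -0.1206  0.1998] f [ 0.2244  0.7909 -2.1472] w 0.6569704879727766
[[ 0.9864  0.1644 -0.0088]
 [-0.1645  0.9823 -0.0894]
 [-0.0061  0.0896  0.996 ]]
```

View pics/s6.png

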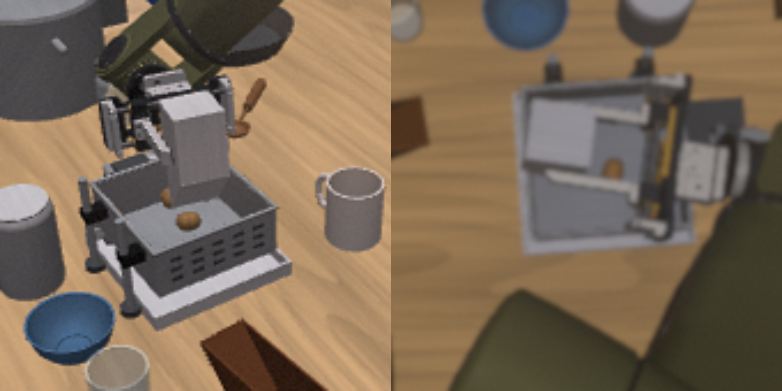

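>>> arm_command(
  motion=[
    [0,0,0,0,0,10,1],
    [0,0,0,0,0,25,1],
    [0,0,0,0,0,45,1],
    [0,0,0,0,0,60,1],
    [0,0,0,0,0,72,1],
    [0,0,0,0,0,80,1],
    [0,0,0,0,0,80,1],
    [0,0,0,0,0,80,1],
  ],
)

```text
clock: 7.27
tcp_pos: [0.5887, -0.1206, 0.2798]
ee_rot: [[0.986, 0.165, -0.009], [-0.165, 0.982, -0.09], [-0.006, 0.09, 0.996]]
ft_force: [-0.8, -0.4, -2.4]
gripper_width: 0.655
```

```bash
python3 - <<'E'
from fk import *
s=st()
a=cv2.resize(camera("scene")["frame"][100:270,150:320],None,fx=2.3,fy=2.3);b=cv2.resize(camera("top")["frame"][100:270,180:350],None,fx=2.3,fy=2.3)
cv2.imwrite("pics/s7.png",np.hstack([a,b]))
E
```

```text
t 7.2667 q [-0.5371  0.7121  1.435   1.4411  1.9306 -0.577 ] p [ 0.5887 -0.1206  0.2798] f [-0.8358 -0.4284 -2.3629] w 0.6545089244105978
[[ 0.9863  0.1646 -0.0091]
 [-0.1647  0.9822 -0.0901]
 [-0.0059  0.0904  0.9959]]
```

View pics/s7.png

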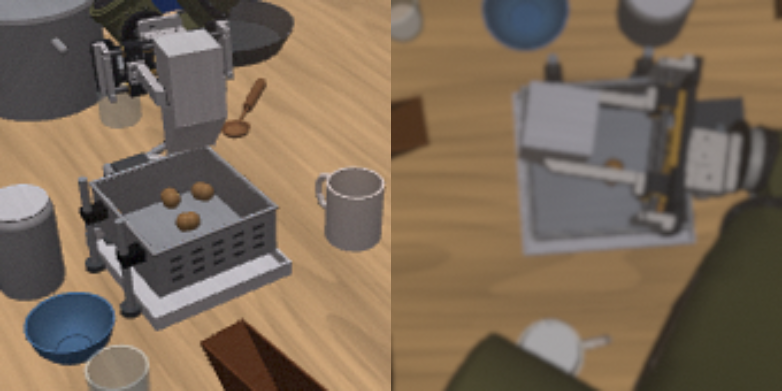

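```bash
python3 - <<'E'
from fk import *
a=camera("scene")["frame"][165:215,200:270]
cv2.imwrite("pics/s8.png",cv2.resize(a,None,fx=9,fy=9,interpolation=cv2.INTER_CUBIC))
s=st(0)
for th in (1.1,.7,.3,0):
    R=tilted(-1.74,th);p=np.array([.602,-.045,.26])-.078*R[:,1]
    print(th,np.round(turn(s,R),3),np.round((p-s["tcp_pos"])*1000))
E
```

```text
t 7.4167 q [-0.5371  0.7139  1.4353  1.4411  1.9306 -0.5771] p [ 0.5887 -0.1206  0.2787] f [ 0.0591 -0.0675 -3.8664] w 0.659819669991502
[[ 0.9863  0.1647 -0.0074]
 [-0.1647  0.9821 -0.0912]
 [-0.0078  0.0911  0.9958]]
1.1 [-0.555  0.086 -0.001] [ 2.  7. 17.]
0.7 [-0.95   0.153  0.   ] [ 5. 26. 41.]
0.3 [-1.344  0.22   0.002] [ 9. 53. 56.]
0 [-1.64   0.271  0.004] [13. 76. 59.]
```

View pics/s8.png

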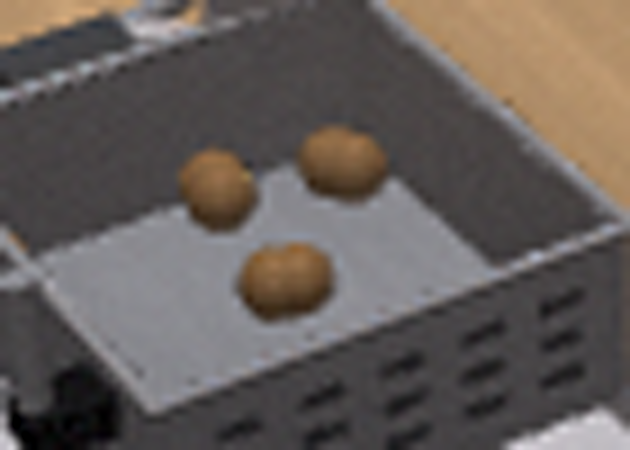

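>>> arm_command(
  motion=[
    [-0.11,0.02,0,0,0,3,1],
    [-0.22,0.04,0,1,2,6,1],
    [-0.33,0.05,0,1,4,10,1],
    [-0.44,0.07,0,2,5,13,1],
    [-0.555,0.086,0,2,7,17,1],
    [-0.65,0.1,0,3,12,23,1],
    [-0.75,0.12,0,4,17,29,1],
    [-0.85,0.136,0,4,21,35,1],
  ],
)

```text
clock: 8.08
tcp_pos: [0.5927, -0.0996, 0.3134]
ee_rot: [[0.986, 0.12, 0.118], [-0.169, 0.705, 0.689], [-0.001, -0.699, 0.715]]
ft_force: [-0.2, 0.2, -3.8]
gripper_width: 0.655
```

```bash
python3 - <<'E'
from fk import *
s=st()
for th in (.7,.3,0):
    R=tilted(-1.74,th);p=np.array([.602,-.045,.26])-.078*R[:,1]
    print(th,np.round(turn(s,R),3),np.round((p-s["tcp_pos"])*1000))
cv2.imwrite("pics/s9.png",np.hstack([camera("scene")["frame"][100:350,130:400],camera("wrist")["frame"][:250]]))
E
```

```text
t 8.0833 q [-0.4298  0.4746  1.3783  0.7628  1.5533 -0.3807] p [ 0.5927 -0.0996  0.3134] f [-0.2372  0.2243 -3.8128] w 0.6553311995855373
[[ 0.9857  0.1203  0.1183]
 [-0.1687  0.7049  0.689 ]
 [-0.0005 -0.6991  0.7151]]
0.7 [-0.095  0.016  0.   ] [1. 5. 6.]
0.3 [-0.49   0.083  0.   ] [ 5. 32. 21.]
0 [-0.785  0.134  0.   ] [ 9. 55. 25.]
```

View pics/s9.png

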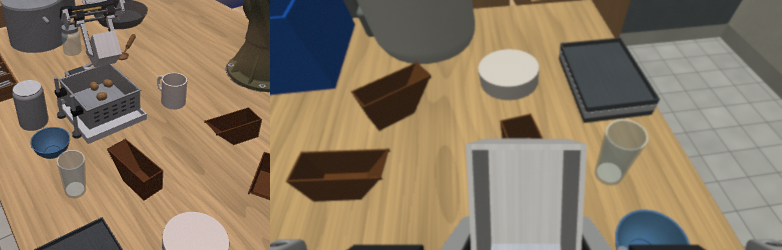

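>>> arm_command(
  motion=[
    [-0.11,0.02,0,1,7,7,1],
    [-0.22,0.04,0,2,14,11,1],
    [-0.33,0.055,0,3,21,15,1],
    [-0.44,0.075,0,4,28,19,1],
    [-0.55,0.094,0,6,37,22,1],
    [-0.66,0.113,0,7,45,24,1],
    [-0.785,0.134,0,9,55,25,1],
    [-0.785,0.134,0,9,55,25,1],
  ],
)

```text
clock: 8.85
tcp_pos: [0.6021, -0.041, 0.3391]
ee_rot: [[0.987, -0.003, 0.161], [-0.161, -0.0, 0.987], [-0.003, -1.0, -0.001]]
ft_force: [-0.5, 0.4, -2.7]
gripper_width: 0.657
```

```bash
python3 - <<'E'
from fk import *
s=st()
cv2.imwrite("pics/s10.png",np.hstack([cv2.resize(camera("top")["frame"][80:290,180:350],(310,384)),camera("wrist")["frame"][:,:480]]))
E
```

```text
t 8.85 q [-0.1285  0.3988  1.3043 -0.0008  1.4416  0.0336] p [ 0.6021 -0.041   0.3391] f [-0.4892  0.4118 -2.7067] w 0.6572943925616171
[[ 0.9869 -0.0033  0.1613]
 [-0.1613 -0.0004  0.9869]
 [-0.0031 -1.     -0.0009]]
```

View pics/s10.png

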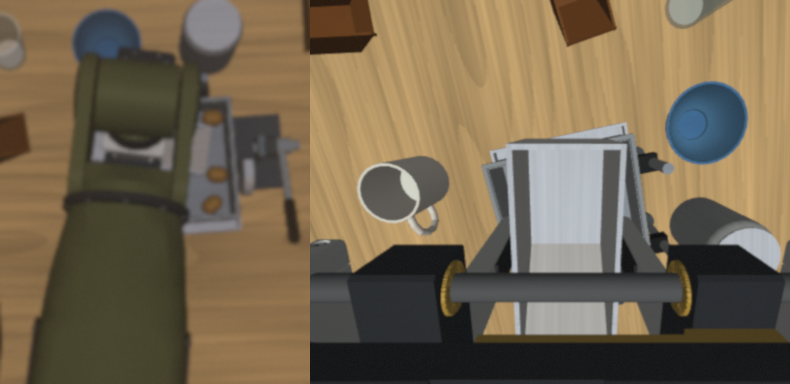

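>>> arm_command(
  motion=[
    [0,0,0,-8,20,0,1],
    [0,0,0,-22,56,0,1],
    [0,0,0,-36,94,-5,1],
    [0,0,0,-50,132,-15,1],
    [0,0,0,-64,170,-25,1],
    [0,0,0,-78,208,-40,1],
    [0,0,0,-92,246,-60,1],
    [0,0,0,-107,282,-80,1],
  ],
)

```text
clock: 9.62
tcp_pos: [0.4966, 0.2336, 0.2608]
ee_rot: [[0.986, -0.006, 0.166], [-0.166, 0.012, 0.986], [-0.008, -1.0, 0.011]]
ft_force: [1.6, 0.5, -2.3]
gripper_width: 0.656
```

```bash
python3 - <<'E'
from fk import *
s=st()
print(turn(s,down(-1.74+np.pi/2)),(np.array([.4953,.2505,.122])-s["tcp_pos"])*1000)
c=camera("top");cv2.imwrite("pics/t11.png",cv2.resize(c["frame"][110:225,215:355],None,fx=5,fy=5,interpolation=cv2.INTER_CUBIC))
E
```

```text
t 9.6167 q [0.3688 0.3345 1.5761 0.0143 1.2319 0.5304] p [0.4966 0.2336 0.2608] f [ 1.5806  0.4831 -2.2979] w 0.6556721171364697
[[ 0.9862 -0.0057  0.1656]
 [-0.1655  0.0123  0.9861]
 [-0.0076 -0.9999  0.0112]]
[-0.0123 -0.0056 -0.0029] [  -1.2564   16.8526 -138.755 ]
```

View pics/t11.png

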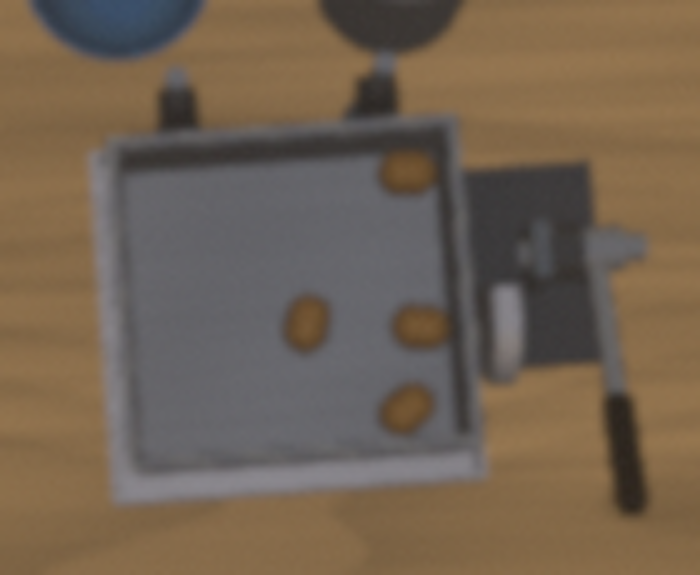

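All four potatoes lie on the basket floor, at about (305,322), (420,327), (408,408) and (408,172) in the crop. Next I set the tin down.

>>> arm_command(
  motion=[
    [-0.012,-0.006,0,-1,10,-30,1],
    [-0.012,-0.006,0,-1,17,-65,1],
    [-0.012,-0.006,0,-1,17,-95,1],
    [-0.012,-0.006,0,-1,17,-115,1],
    [-0.012,-0.006,0,-1,17,-125,1],
    [-0.012,-0.006,0,-1,17,-130,1],
    [-0.012,-0.006,0,-1,17,-132,1],
    [-0.012,-0.006,0,-1,17,-132,1],
  ],
)

```text
clock: 10.33
tcp_pos: [0.4929, 0.2546, 0.1252]
ee_rot: [[0.986, -0.006, 0.164], [-0.164, 0.001, 0.986], [-0.006, -1.0, -0.0]]
ft_force: [0.3, -0.2, -1.6]
gripper_width: 0.653
```

```bash
python3 - <<'E'
from fk import *
s=st()
print(turn(s,down(-1.74+np.pi/2)),(np.array([.4953,.2505,.122])-s["tcp_pos"])*1000)
E
```

```text
t 10.3333 q [0.41   0.5217 1.6605 0.0035 0.9643 0.5725] p [0.4929 0.2546 0.1252] f [ 0.268  -0.165  -1.6161] w 0.6531542651276416
[[ 0.9865 -0.0056  0.1638]
 [-0.1638  0.0007  0.9865]
 [-0.0057 -1.     -0.0002]]
[-0.0007 -0.0056 -0.0046] [ 2.4319 -4.1459 -3.1859]
```

>>> arm_command(
  motion=[
    [0,0,0,0,0,-2,1],
    [0,0,0,0,0,-4,1],
    [0,0,0,0,0,-4,1],
  ],
)

```text
clock: 10.58
tcp_pos: [0.4933, 0.2548, 0.1222]
ee_rot: [[0.986, -0.004, 0.164], [-0.164, 0.002, 0.986], [-0.004, -1.0, 0.001]]
ft_force: [0.3, -1.4, -0.0]
gripper_width: 0.656
```

```bash
python3 - <<'E'
from fk import *
s=st()
c=camera("scene");cv2.imwrite("pics/s12.png",cv2.resize(c["frame"][180:330,250:420],None,fx=4,fy=4))
E
```

```text
t 10.5833 q [0.4097 0.5266 1.6613 0.0039 0.9565 0.5722] p [0.4933 0.2548 0.1222] f [ 0.2718 -1.4131 -0.0137] w 0.656255294259964
[[ 0.9865 -0.0039  0.164 ]
 [-0.164   0.0018  0.9865]
 [-0.0041 -1.      0.0011]]
```

View pics/s12.png

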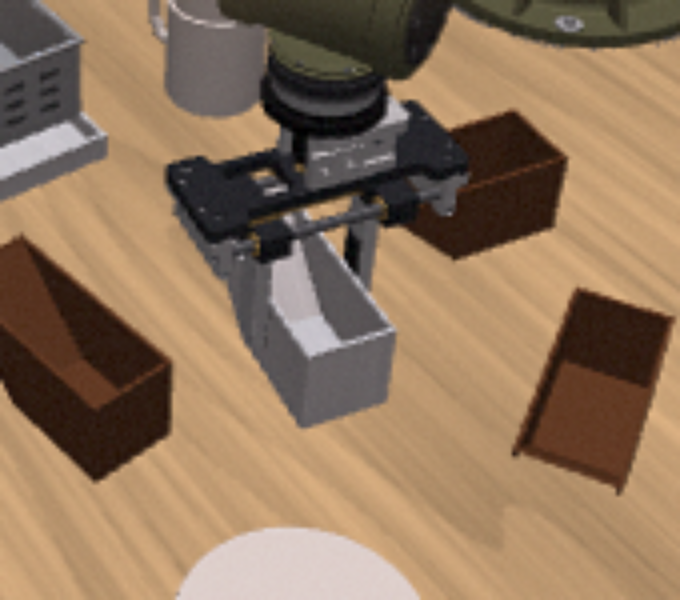

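>>> arm_command(
  motion=[
    [0,0,0,0,0,-1,1],
    [0,0,0,0,0,-1,0],
    [0,0,0,0,0,-1,-1],
    [0,0,0,0,0,-1,-1],
    [0,0,0,0,0,-1,-1],
    [0,0,0,0,0,-1,-1],
    [0,0,0,0,0,0,-1],
  ],
)

```text
clock: 11.22
tcp_pos: [0.4933, 0.2548, 0.122]
ee_rot: [[0.986, -0.004, 0.164], [-0.164, 0.002, 0.986], [-0.004, -1.0, 0.001]]
ft_force: [0.5, -0.7, -0.4]
gripper_width: 0.974
```

>>> arm_command(
  motion=[
    [0,0,0,0,0,10,-1],
    [0,0,0,0,0,30,-1],
    [0,0,0,0,0,60,-1],
    [0,0,0,0,0,95,-1],
    [0,0,0,0,0,135,-1],
    [0,0,0,0,0,160,-1],
    [0,0,0,0,0,175,-1],
  ],
)

```text
clock: 11.8
tcp_pos: [0.4935, 0.2549, 0.3016]
ee_rot: [[0.986, 0.001, 0.164], [-0.164, 0.004, 0.986], [-0.0, -1.0, 0.004]]
ft_force: [0.6, 0.0, 0.4]
gripper_width: 0.999
```

```bash
python3 - <<'E'
from fk import *
s=st()
c=camera("wrist");cv2.imwrite("pics/w13.png",c["frame"])
F=fit();q=np.array(s["joint_pos"])
# lever: up pose, jaw along axle (y), yaw 0.04+pi/2 or -pi/2
for yaw in (1.61,-1.53):
  for gp in [(.507,-.2715,.085),(.54,-.27,.14),(.58,-.268,.17),(.633,-.266,.18)]:
    R=down(yaw);p=np.array(gp)+[0,0,.078]
    qq,e=ik(p,R,[-.4,.6,1.4,0,1.1,-.4-yaw],F);print(yaw,p,qq,round(e,4))
E
```

```text
t 11.8 q [0.4099 0.312  1.5078 0.0032 1.3199 0.5737] p [0.4935 0.2549 0.3016] f [0.6255 0.0326 0.3996] w 0.9994620891177263
[[ 0.9865  0.0005  0.1638]
 [-0.1638  0.0036  0.9865]
 [-0.0001 -1.      0.0037]]
1.61 [ 0.507  -0.2715  0.163 ] [-0.5553  0.5038  1.5827 -0.0006  1.0551 -2.1653] 0.0
1.61 [ 0.54  -0.27   0.218] [-0.5242  0.4955  1.4528 -0.0005  1.1933 -2.1343] 0.0
1.61 [ 0.58  -0.268  0.248] [-0.4901  0.5428  1.3081 -0.0005  1.2907 -2.1002] 0.0
1.61 [ 0.633 -0.266  0.258] [-0.4511  0.6453  1.1249 -0.0005  1.3714 -2.0613] 0.0
-1.53 [ 0.507  -0.2715  0.163 ] [-0.5556  0.5038  1.5827  0.0006  1.0551  0.9739] 0.0
-1.53 [ 0.54  -0.27   0.218] [-0.5245  0.4955  1.4528  0.0005  1.1933  1.005 ] 0.0
-1.53 [ 0.58  -0.268  0.248] [-0.4904  0.5428  1.3081  0.0005  1.2907  1.0392] 0.0
-1.53 [ 0.633 -0.266  0.258] [-0.4513  0.6452  1.125   0.0005  1.3714  1.0783] 0.0
```

View pics/w13.png

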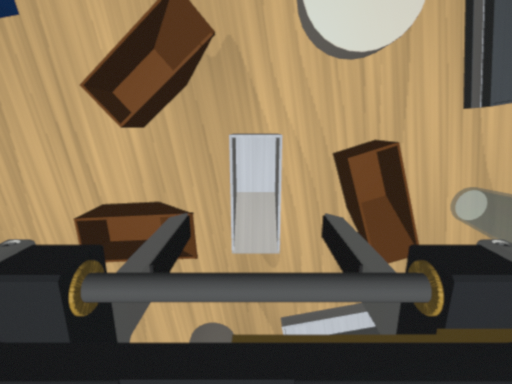

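>>> arm_command(
  motion=[
    [0,0,-0.1,-3,-25,0,-1],
    [0,0,-0.2,-8,-65,0,-1],
    [0,0,-0.3,-13,-105,0,-1],
    [0,0,-0.4,-18,-145,0,-1],
    [0,0,-0.5,-23,-185,0,-1],
    [0,0,-0.6,-28,-225,0,0],
    [0,0,-0.7,-33,-265,0,0],
    [0,0,-0.8,-38,-305,0,0],
  ],
)

```text
clock: 12.52
tcp_pos: [0.4549, -0.0516, 0.3033]
ee_rot: [[0.566, 0.005, 0.824], [-0.825, 0.001, 0.566], [0.002, -1.0, 0.005]]
ft_force: [-0.1, -0.5, 0.0]
gripper_width: 0.822
```

>>> arm_command(
  motion=[
    [0,0,-0.12,-4,-40,0,0],
    [0,0,-0.24,-8,-80,0,0],
    [0,0,-0.36,-12,-120,0,0],
    [0,0,-0.48,-16,-160,0,0],
    [0,0,-0.59,-16,-200,-10,0],
    [0,0,-0.59,-16,-225,-10,0],
    [0,0,-0.59,-16,-235,-10,0],
    [0,0,-0.59,-16,-235,-10,0],
  ],
)

```text
clock: 13.18
tcp_pos: [0.4385, -0.288, 0.2928]
ee_rot: [[0.01, 0.004, 1.0], [-1.0, -0.001, 0.01], [0.001, -1.0, 0.004]]
ft_force: [-0.2, -0.2, 1.3]
gripper_width: 0.496
```

```bash
python3 - <<'E'
from fk import *
s=st()
c=camera("wrist");cv2.imwrite("pics/w14.png",c["frame"]);c["frame"]=0
import pickle;pickle.dump(c,open("w14.pkl","wb"))
E
```

```text
t 13.1833 q [-0.6515  0.2501  1.6079  0.0016  1.2794  0.9091] p [ 0.4385 -0.288   0.2928] f [-0.239  -0.2457  1.3411] w 0.4955879602569927
[[ 0.0098  0.0043  0.9999]
 [-1.     -0.0013  0.0098]
 [ 0.0014 -1.      0.0042]]
```

View pics/w14.png

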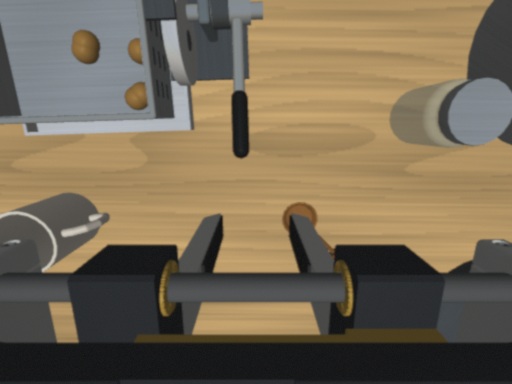

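```bash
python3 - <<'E'
from fk import *
import pickle
c=pickle.load(open("w14.pkl","rb"));im=cv2.imread("pics/w14.png")
m=(im.max(2)<50).astype(np.uint8);m[180:]=0;m[:85]=0;m[:,:220]=0;m[:,260:]=0
ys,xs=np.nonzero(m)
for r in (95,105,115,125,135,145,152): print(r,xs[ys==r].mean() if (ys==r).any() else None,(ys==r).sum())
print("ends",ys.min(),ys.max())
u=lambda r:xs[abs(ys-r)<=1].mean()
for r,z in [(100,.05+.095*.2675),(125,.085),(148,.05+.15*.2675)]: print(onz(c,(u(r),r),z))
print("base",onz(c,(u(95),ys.min()),.05+.086*.2675+.004),"tip",onz(c,(u(150),ys.max()),.0925))
print("axle pix",onz(c,(239,10),.05),onz(c,(255,10),.05),onz(c,(239,10),.06))
E
```

```text
95 239.0 13
105 239.5 14
115 239.5 14
125 239.5 14
135 240.5 14
145 240.5 14
152 241.0 13
ends 91 156
[ 0.53616067 -0.2709805   0.0754125 ]
[ 0.51023052 -0.27161725  0.085     ]
[ 0.48663259 -0.27269442  0.090125  ]
base [ 0.5450059  -0.27057961  0.077005  ] tip [ 0.47846128 -0.2727985   0.0925    ]
axle pix [ 0.63051568 -0.26933969  0.05      ] [ 0.6307056  -0.28655041  0.05      ] [ 0.6267469  -0.26991728  0.06      ]
```

>>> arm_command(
  motion=[
    [0,0,0.026,30,8,0,0],
    [0,0,0.026,60,16,-20,0],
    [0,0,0.026,66.5,16,-50,0],
    [0,0,0.026,66.5,16,-85,0],
    [0,0,0.026,66.5,16,-110,0],
    [0,0,0.026,66.5,16,-125,0],
    [0,0,0.026,66.5,16,-130,0],
    [0,0,0.026,66.5,16,-130,0],
  ],
  newtons=25,
)

```text
clock: 13.9
tcp_pos: [0.5053, -0.2691, 0.1626]
ee_rot: [[0.039, 0.003, 0.999], [-0.999, -0.0, 0.039], [0.0, -1.0, 0.003]]
ft_force: [0.4, -0.3, 0.2]
gripper_width: 0.498
```

```bash
python3 - <<'E'
from fk import *
s=st()
print(turn(s,down(-1.535)),(np.array([.505,-.272,.163])-s["tcp_pos"])*1000)
c=camera("wrist");cv2.imwrite("pics/w15.png",c["frame"])
E
```

```text
t 13.9 q [-0.5537  0.4983  1.5924  0.0018  1.0479  0.9774] p [ 0.5053 -0.2691  0.1626] f [ 0.363  -0.306   0.1658] w 0.4978040482595641
[[ 0.0388  0.0034  0.9992]
 [-0.9992 -0.0003  0.0388]
 [ 0.0004 -1.      0.0034]]
[ 0.0003  0.0034 -0.003 ] [-0.3274 -2.9421  0.407 ]
```

View pics/w15.png

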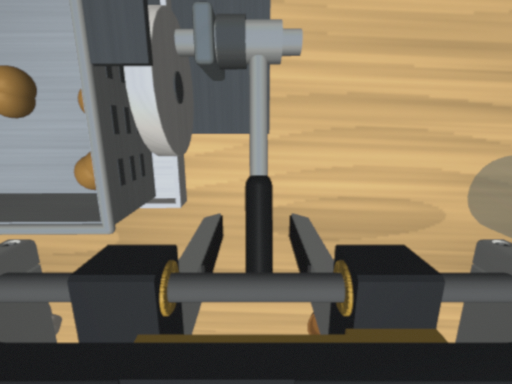

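>>> arm_command(
  motion=[
    [0,0,0,0,-2,0,0],
    [0,0,0,0,-2,0,1],
    [0,0,0,0,-2,0,1],
    [0,0,0,0,-2,0,1],
    [0,0,0,0,-2,0,1],
    [0,0,0,0,-2,0,1],
    [0,0,0,0,-2,0,1],
  ],
)

```text
clock: 14.53
tcp_pos: [0.5056, -0.271, 0.1638]
ee_rot: [[0.038, 0.005, 0.999], [-0.999, 0.0, 0.038], [0.0, -1.0, 0.005]]
ft_force: [-0.6, 5.1, 1.9]
gripper_width: 0.183
```

```bash
python3 - <<'E'
from fk import *
s=st()
ax=np.array([.6305,-.2677,.05]);u=np.array([np.cos(.035),np.sin(.035),0])
p0=np.array(s["tcp_pos"])-[0,0,.078]
print("start rel",p0-ax,"r",np.hypot((p0-ax)@u,p0[2]-.05),"ang",1.3-np.arctan2(-(p0-ax)@u,p0[2]-.05))
r=.130
for a in np.arange(.1,1.31,.1):
    th=1.3-a
    g=ax-u*r*np.sin(th)+np.array([0,0,r*np.cos(th)])
    g0=ax-u*r*np.sin(1.3)+np.array([0,0,r*np.cos(1.3)])
    print(round(a,2),np.round((g-g0)*1000,1))
E
```

```text
t 14.5333 q [-0.5567  0.4986  1.5886  0.0028  1.0505  0.9744] p [ 0.5056 -0.271   0.1638] f [-0.604   5.0899  1.8612] w 0.18286797069334332
[[ 0.0384  0.0045  0.9993]
 [-0.9993  0.0001  0.0384]
 [ 0.0001 -1.      0.0045]]
start rel [-0.1249 -0.0033  0.0358] r 0.1299628193284535 ang 0.008170683195624973
0.1 [ 4.1  0.1 12.3]
0.2 [ 9.4  0.3 24.2]
0.3 [15.9  0.6 35.5]
0.4 [23.4  0.8 46. ]
0.5 [32.   1.1 55.8]
0.6 [41.5  1.5 64.7]
0.7 [51.8  1.8 72.5]
0.8 [62.9  2.2 79.3]
0.9 [74.6  2.6 85. ]
1.0 [86.8  3.  89.4]
1.1 [99.4  3.5 92.6]
1.2 [112.2   3.9  94.6]
1.3 [125.2   4.4  95.2]
```

>>> arm_command(
  motion=[
    [0,0,0,4,1,12,1],
    [0,0,0,9.4,1,24,1],
    [0,0,0,16,1,35.5,1],
    [0,0,0,23.4,2,46,1],
    [0,0,0,32,2,56,1],
    [0,0,0,41.5,2,64.7,1],
    [0,0,0,41.5,2,64.7,1],
    [0,0,0,41.5,2,64.7,1],
  ],
)

```text
clock: 15.2
tcp_pos: [0.5468, -0.2691, 0.2282]
ee_rot: [[0.039, 0.004, 0.999], [-0.999, -0.0, 0.039], [0.0, -1.0, 0.004]]
ft_force: [-3.6, -1.1, 0.8]
gripper_width: 0.182
```

```bash
cat > lev.py <<'E'
from fk import *
def rep(s,ax=np.array([.6305,-.2677,.05])):
    u=np.array([np.cos(.035),np.sin(.035),0]);R=np.array(s["ee_rot"])
    p=np.array(s["tcp_pos"])+.078*R[:,1]
    print("grasp",p,"r",np.hypot((p-ax)@u,p[2]-.05),"ang",1.3-np.arctan2(-(p-ax)@u,p[2]-.05))
E
python3 - <<'E'
from lev import *
s=st();rep(s)
c=camera("wrist");cv2.imwrite("pics/w16.png",c["frame"])
E
```

```text
t 15.2 q [-0.518   0.4958  1.4271  0.0018  1.2155  1.0136] p [ 0.5468 -0.2691  0.2282] f [-3.6392 -1.0612  0.7748] w 0.18245293665264217
[[ 0.0386  0.0037  0.9992]
 [-0.9993 -0.0001  0.0386]
 [ 0.0003 -1.      0.0036]]
grasp [ 0.5471 -0.2692  0.1502] r 0.13038444101054142 ang 0.6054881213277357
```

View pics/w16.png

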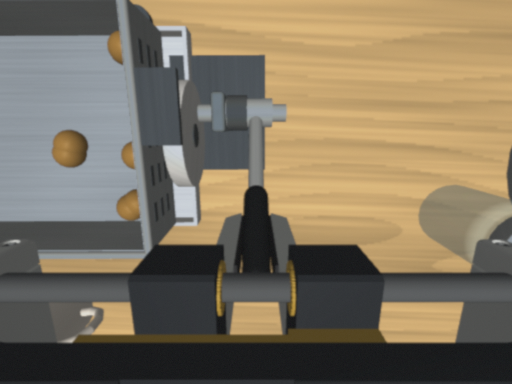

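```bash
python3 - <<'E'
from lev import *
c=camera("wrist")
im=c["frame"];cv2.imwrite("pics/w17.png",cv2.resize(im[60:200,160:330],None,fx=4.5,fy=4.5,interpolation=cv2.INTER_CUBIC))
for r in (111,113): print(onz(c,(280,r),.05),onz(c,(280,r),.058))
E
```

```text
[ 0.63165138 -0.28958272  0.05      ] [ 0.63117609 -0.28889991  0.058     ]
[ 0.62985964 -0.28969104  0.05      ] [ 0.62943952 -0.2890049   0.058     ]
```

View pics/w17.png

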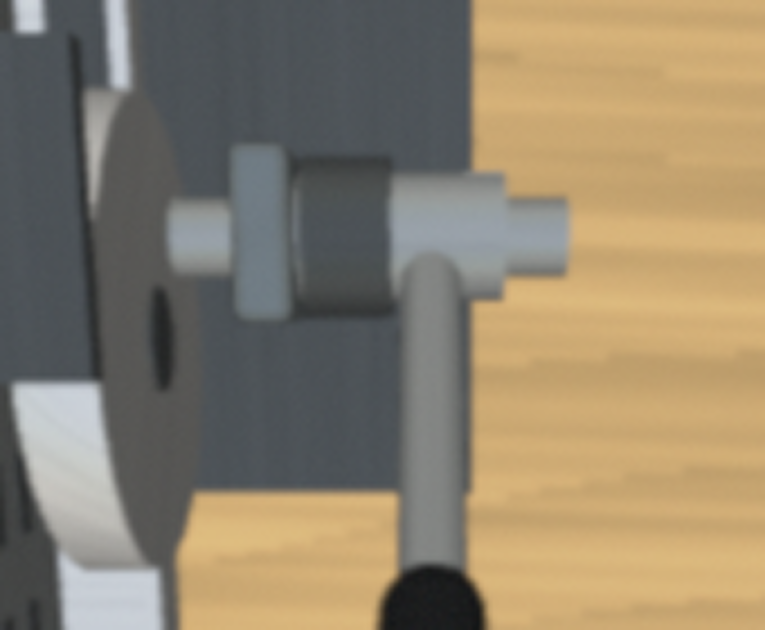

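>>> arm_command(
  motion=[
    [0,0,0,10.3,0,7.8,1],
    [0,0,0,21.4,0.5,14.6,1],
    [0,0,0,33,1,20.3,1],
    [0,0,0,45.3,1.5,24.7,1],
    [0,0,0,58,2,28,1],
    [0,0,0,58,2,28,1],
    [0,0,0,58,2,28,1],
  ],
)

```text
clock: 15.88
tcp_pos: [0.6041, -0.2669, 0.2554]
ee_rot: [[0.038, 0.003, 0.999], [-0.999, 0.001, 0.038], [-0.001, -1.0, 0.003]]
ft_force: [-2.7, 2.0, -1.4]
gripper_width: 0.181
```

```bash
python3 - <<'E'
from lev import *
s=st();rep(s)
c=camera("wrist");cv2.imwrite("pics/w18.png",c["frame"])
c=camera("scene");cv2.imwrite("pics/s18.png",cv2.resize(c["frame"][90:270,140:340],None,fx=3.5,fy=3.3,interpolation=cv2.INTER_CUBIC))
E
```

```text
t 15.8833 q [-0.4721  0.5846  1.2263  0.0023  1.3286  1.0598] p [ 0.6041 -0.2669  0.2554] f [-2.6889  1.992  -1.3769] w 0.18063899768663316
[[ 0.0384  0.0029  0.9993]
 [-0.9993  0.001   0.0383]
 [-0.0009 -1.      0.003 ]]
grasp [ 0.6043 -0.2668  0.1774] r 0.13001645915678503 ang 1.0978170664483904
```

View pics/w18.png

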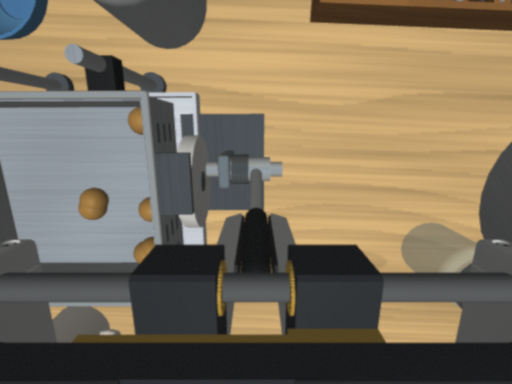

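View pics/s18.png

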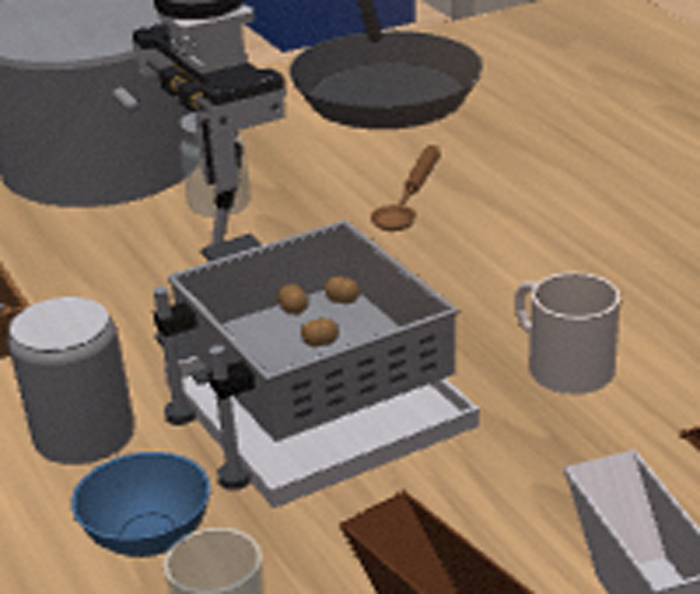

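>>> arm_command(
  motion=[
    [0,0,0,7,0.2,1.2,1],
    [0,0,0,14,0.4,2,1],
    [0,0,0,20,0.6,2.5,1],
    [0,0,0,24,0.8,2.5,1],
    [0,0,0,25,0.9,2.5,1],
    [0,0,0,25,0.9,2.5,1],
    [0,0,0,25,0.9,2.5,1],
    [0,0,0,25,0.9,2.5,1],
  ],
)

```text
clock: 16.65
tcp_pos: [0.6286, -0.2662, 0.258]
ee_rot: [[0.038, 0.003, 0.999], [-0.999, 0.001, 0.038], [-0.001, -1.0, 0.003]]
ft_force: [0.5, 0.0, -0.5]
gripper_width: 0.005
```

```bash
python3 - <<'E'
from lev import *
s=st();rep(s)
c=camera("wrist");cv2.imwrite("pics/w19.png",cv2.resize(c["frame"][120:300,160:330],None,fx=4,fy=3.3,interpolation=cv2.INTER_CUBIC))
for r in range(186,206,4): print(r,onz(c,(275,r),.05))
d=camera("scene");cv2.imwrite("pics/s19.png",d["frame"])
t=camera("top");cv2.imwrite("pics/t19.png",t["frame"])
E
```

```text
t 16.65 q [-0.4548  0.6345  1.1419  0.0023  1.3627  1.0776] p [ 0.6286 -0.2662  0.258 ] f [ 0.4803  0.0069 -0.5216] w 0.004608099472479885
[[ 0.0379  0.0032  0.9993]
 [-0.9993  0.001   0.0378]
 [-0.0008 -1.      0.0033]]
grasp [ 0.6288 -0.2661  0.18  ] r 0.13000093120782846 ang 1.2875982824392407
186 [ 0.6352 -0.2882  0.05  ]
190 [ 0.6307 -0.2885  0.05  ]
194 [ 0.6261 -0.2888  0.05  ]
198 [ 0.6214 -0.289   0.05  ]
202 [ 0.6168 -0.2893  0.05  ]
```

View pics/w19.png

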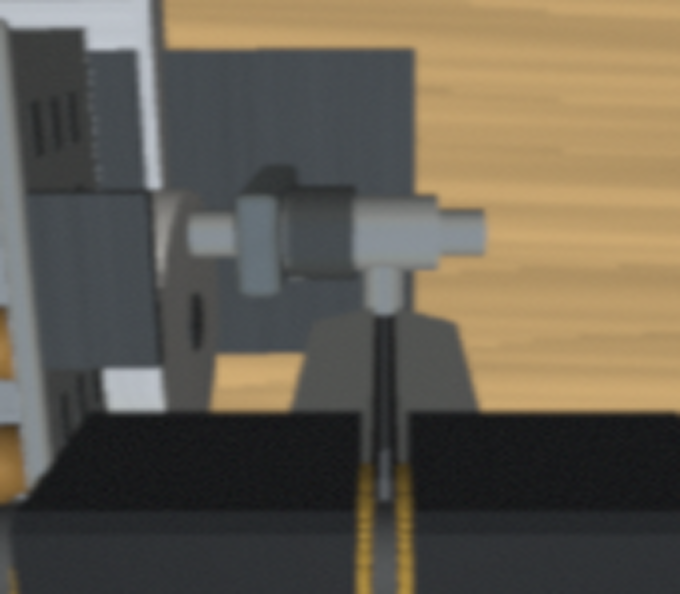

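View pics/s19.png

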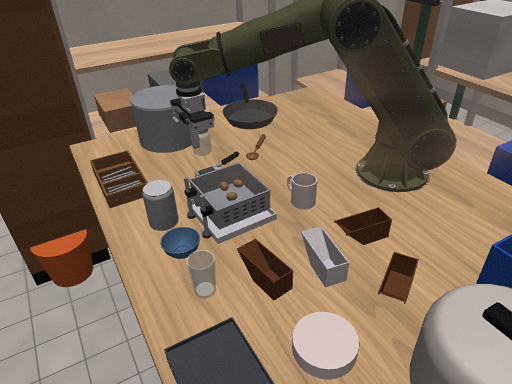

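View pics/t19.png

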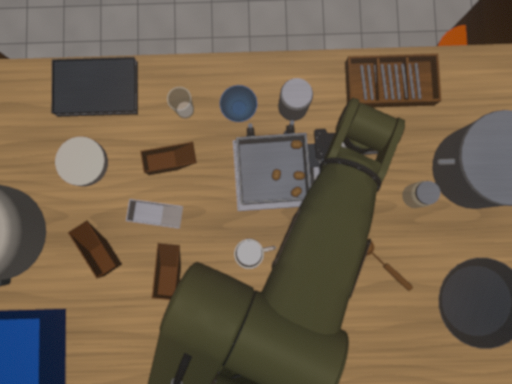

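```bash
cat >> lev.py <<'E'
AX=np.array([.6305,-.2677,.05]);U=np.array([np.cos(.035),np.sin(.035),0]);V=np.array([-np.sin(.035),np.cos(.035),0])
def pose(a,al,back=0,r=.13):
    g=AX-U*r*np.sin(1.3-a)+np.array([0,0,r*np.cos(1.3-a)])
    R=Ro.from_rotvec(-al*V).as_matrix()@down(-1.535)
    return g-(.078+back)*R[:,1],R
def plan(s,L):
    F=fit();q=np.array(s["joint_pos"])
    for a,al,b in L:
        p,R=pose(a,al,b);q2,e=ik(p,R,q,F);print(round(a,2),round(al,2),np.round(turn(s,R),3),np.round((p-s["tcp_pos"])*1000,1),"dq",np.round(np.abs(q2-q).max(),3),np.round(q2,2),round(e,4));q=q2
E
python3 - <<'E'
from lev import *
s=st(0)
plan(s,[(0,.7,.1),(0,.7,.0)]+[(a,.7-a*1.1/1.3,0) for a in np.arange(.1,1.31,.1)])
E
```

```text
t 16.8 q [-0.4547  0.6348  1.1416  0.0024  1.3629  1.0778] p [ 0.6287 -0.2661  0.2579] f [-0.1589  0.6884  0.4612] w 0.005946317041601941
[[ 0.0378  0.003   0.9993]
 [-0.9993  0.0011  0.0378]
 [-0.001  -1.      0.0031]]
0 0.7 [ 0.024 -0.696 -0.002] [-237.9  -10.   -37. ] dq 1.056 [-0.88  0.12  2.06  0.9   0.71  0.02] 0.0
0 0.7 [ 0.024 -0.696 -0.002] [-173.6   -7.7 -113.5] dq 0.24 [-0.76  0.36  1.99  1.1   0.54 -0.13] 0.0
0.1 0.62 [ 0.021 -0.612 -0.002] [-164.2   -7.4  -97.1] dq 0.279 [-0.73  0.34  1.93  0.84  0.57  0.15] 0.0
0.2 0.53 [ 0.018 -0.527 -0.002] [-153.4   -7.   -81.7] dq 0.239 [-0.7   0.33  1.87  0.62  0.62  0.39] 0.0
0.3 0.45 [ 0.015 -0.443 -0.002] [-141.1   -6.6  -67.3] dq 0.189 [-0.66  0.33  1.8   0.44  0.7   0.57] 0.0
0.4 0.36 [ 0.012 -0.358 -0.002] [-127.5   -6.1  -54.2] dq 0.144 [-0.63  0.35  1.73  0.31  0.8   0.72] 0.0
0.5 0.28 [ 0.009 -0.274 -0.002] [-112.7   -5.6  -42.3] dq 0.109 [-0.6   0.38  1.65  0.21  0.9   0.83] 0.0
0.6 0.19 [ 0.006 -0.189 -0.002] [-96.7  -5.  -31.9] dq 0.11 [-0.56  0.42  1.56  0.13  1.01  0.91] 0.0
0.7 0.11 [ 0.003 -0.105 -0.002] [-79.9  -4.4 -23.1] dq 0.114 [-0.53  0.46  1.46  0.06  1.13  0.97] 0.0
0.8 0.02 [-0.    -0.02  -0.002] [-62.2  -3.8 -15.9] dq 0.116 [-0.51  0.51  1.36  0.01  1.24  1.02] 0.0
0.9 -0.06 [-0.003  0.065 -0.002] [-44.   -3.2 -10.3] dq 0.118 [-0.48  0.58  1.26 -0.03  1.36  1.06] 0.0
1.0 -0.15 [-0.006  0.149 -0.002] [-25.2  -2.5  -6.6] dq 0.12 [-0.46  0.64  1.15 -0.07  1.48  1.09] 0.0
1.1 -0.23 [-0.009  0.234 -0.002] [-6.1 -1.8 -4.6] dq 0.122 [-0.43  0.72  1.03 -0.1   1.6   1.11] 0.0
1.2 -0.32 [-0.012  0.318 -0.002] [13.1 -1.2 -4.4] dq 0.13 [-0.41  0.8   0.9  -0.14  1.73  1.12] 0.0
1.3 -0.4 [-0.015  0.403 -0.002] [32.2 -0.5 -6.1] dq 0.144 [-0.4   0.89  0.75 -0.17  1.86  1.12] 0.0
```

```bash
python3 - <<'E'
from lev import *
s=st(0)
plan(s,[(0,.5,.1),(0,.5,.0)]+[(a,.5-a*1.0/1.3,0) for a in (.6,1.2,1.3)])
E
```

```text
t 16.8 q [-0.4547  0.6348  1.1416  0.0024  1.3629  1.0778] p [ 0.6287 -0.2661  0.2579] f [-0.1589  0.6884  0.4612] w 0.005946317041601941
[[ 0.0378  0.003   0.9993]
 [-0.9993  0.0011  0.0378]
 [-0.001  -1.      0.0031]]
0 0.5 [ 0.017 -0.497 -0.002] [-208.6   -8.9  -17. ] dq 0.779 [-0.77  0.14  1.92  0.51  0.79  0.45] 0.0
0 0.5 [ 0.017 -0.497 -0.002] [-160.7   -7.3 -104.7] dq 0.218 [-0.7   0.36  1.89  0.61  0.6   0.37] 0.0
0.6 0.04 [ 0.    -0.035 -0.002] [-84.8  -4.6 -30.6] dq 0.624 [-0.53  0.48  1.45  0.02  1.18  1.  ] 0.0
1.2 -0.42 [-0.016  0.426 -0.002] [20.9 -0.9 -7.5] dq 0.679 [-0.4   0.87  0.79 -0.18  1.86  1.12] 0.0
1.3 -0.5 [-0.019  0.503 -0.002] [39.2 -0.3 -9.5] dq 0.149 [-0.38  0.97  0.65 -0.21  1.98  1.11] 0.0
```

>>> arm_command(
  motion=[
    [0,0,0,0,0,0,0.3],
    [0,-0.06,0,-40,-1,5,0],
    [0.002,-0.12,0,-80,-3,10,0],
    [0.005,-0.2,0,-120,-5,10,0],
    [0.008,-0.3,0,-155,-7,8,0],
    [0.012,-0.4,0,-185,-8,5,0],
    [0.017,-0.49,0,-215,-9,0,0],
    [0.017,-0.49,0,-215,-9,0,0],
  ],
)

```text
clock: 17.47
tcp_pos: [0.4089, -0.2743, 0.256]
ee_rot: [[0.037, 0.476, 0.879], [-0.999, 0.018, 0.032], [-0.001, -0.879, 0.476]]
ft_force: [0.0, 0.9, 0.3]
gripper_width: 0.491
```

```bash
python3 - <<'E'
from lev import *
s=st()
plan(s,[(0,.5,.1),(0,.5,.0)])
c=camera("wrist");cv2.imwrite("pics/w20.png",c["frame"])
E
```

```text
t 17.4667 q [-0.79    0.1029  1.9262  0.4974  0.8261  0.456 ] p [ 0.4089 -0.2743  0.256 ] f [0.0331 0.8967 0.2639] w 0.4913746787176674
[[ 0.0366  0.4758  0.8788]
 [-0.9993  0.0182  0.0318]
 [-0.0009 -0.8794  0.4762]]
0 0.5 [-0.001 -0.004 -0.001] [ 11.1  -0.8 -15. ] dq 0.04 [-0.77  0.14  1.92  0.51  0.79  0.45] 0.0
0 0.5 [-0.001 -0.004 -0.001] [  59.     0.9 -102.8] dq 0.218 [-0.7   0.36  1.89  0.61  0.6   0.37] 0.0
```

View pics/w20.png

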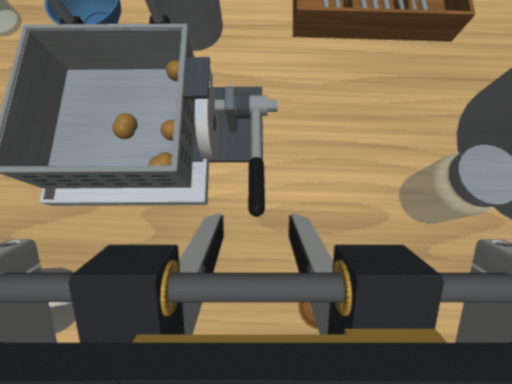

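>>> arm_command(
  motion=[
    [0,0,0,11,-1,-15,0],
    [0,0,0,23,0,-37,0],
    [0,0,0,35,0,-59,0],
    [0,0,0,47,0,-81,0],
    [0,0,0,55,1,-96,0],
    [0,-0.004,0,59,1,-103,0],
    [0,-0.004,0,59,1,-103,0],
    [0,-0.004,0,59,1,-103,0],
  ],
  newtons=55,
)

```text
clock: 18.18
tcp_pos: [0.4706, -0.2742, 0.155]
ee_rot: [[0.036, 0.477, 0.878], [-0.999, 0.017, 0.032], [0.0, -0.879, 0.477]]
ft_force: [-0.2, -0.4, 0.3]
gripper_width: 0.501
```

```bash
python3 - <<'E'
from lev import *
s=st();rep(s)
c=camera("wrist");cv2.imwrite("pics/w21.png",c["frame"])
plan(s,[(0,.5,0)])
E
```

```text
t 18.1833 q [-0.6973  0.3624  1.8801  0.5999  0.6012  0.3878] p [ 0.4706 -0.2742  0.155 ] f [-0.2159 -0.4251  0.2518] w 0.5010739639282817
[[ 0.0357  0.4772  0.8781]
 [-0.9994  0.0169  0.0315]
 [ 0.0002 -0.8786  0.4775]]
grasp [ 0.5078 -0.2729  0.0864] r 0.12811490143296564 ang 0.01746169050768076
0 0.5 [-0.    -0.002 -0.   ] [-2.6  0.8 -1.7] dq 0.014 [-0.7   0.36  1.89  0.61  0.6   0.37] 0.0
```

View pics/w21.png

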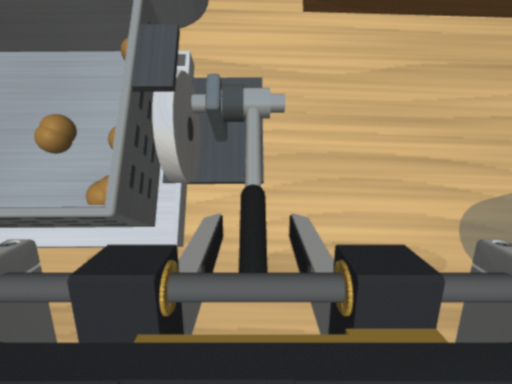

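>>> arm_command(
  motion=[
    [0,0,0,-2,1,-2,0],
    [0,0,0,-2,1,-2,0.4],
    [0,0,0,-2,1,-2,1],
    [0,0,0,-2,1,-2,1],
    [0,0,0,-2,1,-2,1],
    [0,0,0,-2,1,-2,1],
    [0,0,0,-2,1,-2,1],
    [0,0,0,-2,1,-2,1],
  ],
)

```text
clock: 18.9
tcp_pos: [0.4683, -0.2725, 0.1533]
ee_rot: [[0.037, 0.477, 0.878], [-0.999, 0.019, 0.032], [-0.001, -0.879, 0.477]]
ft_force: [-1.5, 6.8, 3.2]
gripper_width: 0.178
```

```bash
python3 - <<'E'
from lev import *
s=st();rep(s)
plan(s,[(a,.5-a*1.0/1.3,0) for a in (.0,.1,.2,.3,.4,.5,.6)])
E
```

```text
t 18.9 q [-0.698   0.3605  1.888   0.6061  0.5982  0.3801] p [ 0.4683 -0.2725  0.1533] f [-1.4591  6.8254  3.1589] w 0.17790823835398123
[[ 0.0366  0.4771  0.8781]
 [-0.9993  0.0185  0.0316]
 [-0.0012 -0.8787  0.4774]]
grasp [ 0.5056 -0.271   0.0848] r 0.12973926338795114 ang 0.0006098495916571078
0.0 0.5 [-0.002 -0.002 -0.001] [-0.4 -0.9 -0.1] dq 0.006 [-0.7   0.36  1.89  0.61  0.6   0.37] 0.0
0.1 0.42 [-0.004  0.075 -0.001] [ 9.1 -0.6 14.9] dq 0.18 [-0.67  0.36  1.83  0.44  0.67  0.55] 0.0
0.2 0.35 [-0.007  0.151 -0.001] [19.9 -0.2 29. ] dq 0.139 [-0.64  0.36  1.77  0.31  0.76  0.69] 0.0
0.3 0.27 [-0.01   0.228 -0.001] [32.1  0.2 42.1] dq 0.107 [-0.61  0.38  1.7   0.21  0.86  0.8 ] 0.0
0.4 0.19 [-0.012  0.305 -0.001] [45.5  0.7 54.1] dq 0.103 [-0.58  0.41  1.62  0.14  0.96  0.88] 0.0
0.5 0.12 [-0.015  0.382 -0.001] [60.   1.2 64.7] dq 0.106 [-0.55  0.44  1.54  0.07  1.07  0.95] 0.0
0.6 0.04 [-0.018  0.459 -0.001] [75.5  1.8 74.1] dq 0.108 [-0.53  0.48  1.45  0.02  1.18  1.  ] 0.0
```

>>> arm_command(
  motion=[
    [-0.003,0.037,0,4.3,0,7.4,1],
    [-0.004,0.075,0,9.1,0.4,14.9,1],
    [-0.005,0.113,0,14.3,0.6,22,1],
    [-0.007,0.151,0,19.9,0.8,29,1],
    [-0.008,0.19,0,25.8,1,35.7,1],
    [-0.01,0.228,0,32.1,1.2,42.1,1],
    [-0.012,0.305,0,45.5,1.7,54.1,1],
    [-0.012,0.305,0,45.5,1.7,54.1,1],
  ],
)

```text
clock: 19.57
tcp_pos: [0.5151, -0.2705, 0.2083]
ee_rot: [[0.037, 0.186, 0.982], [-0.999, 0.007, 0.037], [0.0, -0.983, 0.186]]
ft_force: [-13.2, -2.0, 3.4]
gripper_width: 0.179
```

```bash
python3 - <<'E'
from lev import *
s=st();rep(s)
plan(s,[(a,.5-a*1.0/1.3,0) for a in (.4,.5,.6,.7,.8,.9)])
c=camera("wrist");cv2.imwrite("pics/w22.png",c["frame"])
E
```

```text
t 19.5667 q [-0.5786  0.4072  1.6149  0.1306  0.97    0.889 ] p [ 0.5151 -0.2705  0.2083] f [-13.1649  -1.9675   3.351 ] w 0.17906852592557787
[[ 0.0373  0.186   0.9818]
 [-0.9993  0.0069  0.0367]
 [ 0.0001 -0.9825  0.1861]]
grasp [ 0.5296 -0.2699  0.1317] r 0.1298051972735274 ang 0.4098786809340986
0.4 0.19 [ 0.    -0.005 -0.002] [-1.3 -1.3 -1. ] dq 0.007 [-0.58  0.41  1.62  0.14  0.96  0.88] 0.0
0.5 0.12 [-0.003  0.072 -0.002] [13.2 -0.8  9.7] dq 0.106 [-0.55  0.44  1.54  0.07  1.07  0.95] 0.0
0.6 0.04 [-0.005  0.149 -0.002] [28.7 -0.3 19. ] dq 0.108 [-0.53  0.48  1.45  0.02  1.18  1.  ] 0.0
0.7 -0.04 [-0.008  0.226 -0.002] [45.   0.3 26.9] dq 0.109 [-0.5   0.53  1.36 -0.02  1.29  1.04] 0.0
0.8 -0.12 [-0.011  0.302 -0.002] [62.1  0.9 33.2] dq 0.11 [-0.48  0.59  1.26 -0.06  1.4   1.07] 0.0
0.9 -0.19 [-0.014  0.379 -0.001] [79.7  1.5 38. ] dq 0.112 [-0.46  0.65  1.16 -0.09  1.51  1.09] 0.0
```

View pics/w22.png

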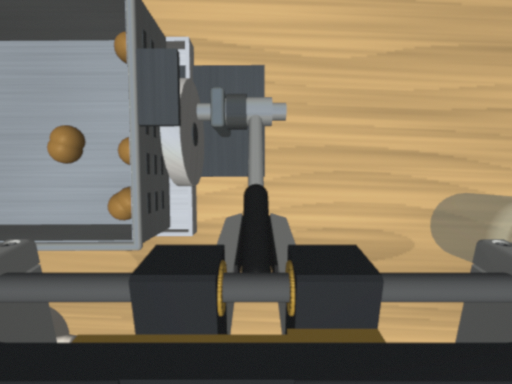

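>>> arm_command(
  motion=[
    [-0.001,0.036,0,6,-0.5,5,1],
    [-0.003,0.072,0,12.5,-0.5,9.9,1],
    [-0.004,0.11,0,20,-0.3,14.5,1],
    [-0.005,0.149,0,28,-0.1,19.2,1],
    [-0.007,0.188,0,36,0.1,23.3,1],
    [-0.008,0.226,0,44.5,0.3,27.1,1],
    [-0.011,0.302,0,61.5,0.9,33.4,1],
    [-0.011,0.302,0,61.5,0.9,33.4,1],
  ],
)

```text
clock: 20.28
tcp_pos: [0.5765, -0.2684, 0.2395]
ee_rot: [[0.039, -0.12, 0.992], [-0.999, -0.001, 0.039], [-0.004, -0.993, -0.12]]
ft_force: [-11.8, 11.7, 5.8]
gripper_width: 0.182
```

```bash
python3 - <<'E'
from lev import *
s=st();rep(s)
plan(s,[(a,.5-a*1.0/1.3,0) for a in (.8,.9,1.0,1.1,1.2,1.25,1.28,1.3)])
c=camera("wrist");cv2.imwrite("pics/w23.png",c["frame"])
E
```

```text
t 20.2833 q [-0.4781  0.5869  1.2635 -0.0569  1.3979  1.0661] p [ 0.5765 -0.2684  0.2395] f [-11.7732  11.7422   5.8456] w 0.1820343496255351
[[ 0.0392 -0.1199  0.992 ]
 [-0.9992 -0.001   0.0394]
 [-0.0038 -0.9928 -0.1198]]
grasp [ 0.5671 -0.2685  0.162 ] r 0.12868826702945452 ang 0.7853231992925025
0.8 -0.12 [-0.003 -0.005 -0.003] [ 0.7 -1.1  2.1] dq 0.003 [-0.48  0.59  1.26 -0.06  1.4   1.07] 0.0
0.9 -0.19 [-0.006  0.072 -0.003] [18.3 -0.5  6.8] dq 0.112 [-0.46  0.65  1.16 -0.09  1.51  1.09] 0.0
1.0 -0.27 [-0.009  0.149 -0.003] [36.3  0.1  9.9] dq 0.113 [-0.44  0.72  1.05 -0.12  1.62  1.11] 0.0
1.1 -0.35 [-0.012  0.226 -0.003] [54.6  0.8 11.3] dq 0.12 [-0.42  0.79  0.93 -0.15  1.74  1.12] 0.0
1.2 -0.42 [-0.015  0.303 -0.003] [73.   1.4 11. ] dq 0.132 [-0.4   0.87  0.79 -0.18  1.86  1.12] 0.0
1.25 -0.46 [-0.016  0.341 -0.003] [82.2  1.7 10.2] dq 0.072 [-0.39  0.92  0.72 -0.2   1.92  1.12] 0.0
1.28 -0.48 [-0.017  0.364 -0.003] [87.7  1.9  9.5] dq 0.045 [-0.39  0.95  0.68 -0.21  1.96  1.11] 0.0
1.3 -0.5 [-0.018  0.379 -0.003] [91.4  2.   9. ] dq 0.032 [-0.38  0.97  0.65 -0.21  1.98  1.11] 0.0
```

View pics/w23.png

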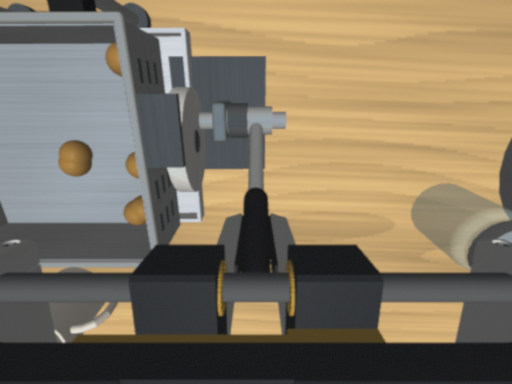

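>>> arm_command(
  motion=[
    [-0.004,0.036,-0.002,8,-1.5,4,1],
    [-0.006,0.072,-0.003,17,-1.5,7,1],
    [-0.008,0.11,-0.003,26,-1.4,8.6,1],
    [-0.009,0.149,-0.003,35,-1.2,10.1,1],
    [-0.01,0.188,-0.003,44.5,-0.8,11,1],
    [-0.012,0.226,-0.003,54,-0.5,11.6,1],
    [-0.012,0.226,-0.003,54,-0.5,11.6,1],
    [-0.012,0.226,-0.003,54,-0.5,11.6,1],
  ],
)

```text
clock: 21.0
tcp_pos: [0.6296, -0.2667, 0.2483]
ee_rot: [[0.038, -0.34, 0.94], [-0.999, -0.006, 0.038], [-0.008, -0.941, -0.34]]
ft_force: [-5.8, 17.4, -7.0]
gripper_width: 0.181
```

```bash
python3 - <<'E'
from lev import *
s=st();rep(s)
plan(s,[(a,.5-a*1.0/1.3,0) for a in (1.1,1.2,1.25,1.28,1.3)])
c=camera("wrist");cv2.imwrite("pics/w24.png",c["frame"])
c=camera("scene");cv2.imwrite("pics/s24.png",cv2.resize(c["frame"][90:230,150:290],None,fx=4.2,fy=4.2,interpolation=cv2.INTER_CUBIC))
E
```

```text
t 21.0 q [-0.418   0.789   0.9349 -0.1454  1.7326  1.1131] p [ 0.6296 -0.2667  0.2483] f [-5.7526 17.3534 -6.9658] w 0.1807589625733335
[[ 0.0377 -0.3396  0.9398]
 [-0.9993 -0.0056  0.0381]
 [-0.0076 -0.9405 -0.3396]]
grasp [ 0.6031 -0.2671  0.1749] r 0.12790528116923622 ang 1.084151562767357
1.1 -0.35 [-0.007 -0.001 -0.002] [ 1.6 -1.   2.5] dq 0.009 [-0.42  0.79  0.93 -0.15  1.74  1.12] 0.0
1.2 -0.42 [-0.01   0.076 -0.002] [20.  -0.3  2.2] dq 0.132 [-0.4   0.87  0.79 -0.18  1.86  1.12] 0.0
1.25 -0.46 [-0.012  0.115 -0.002] [29.2 -0.   1.4] dq 0.072 [-0.39  0.92  0.72 -0.2   1.92  1.12] 0.0
1.28 -0.48 [-0.012  0.138 -0.001] [34.7  0.2  0.7] dq 0.045 [-0.39  0.95  0.68 -0.21  1.96  1.11] 0.0
1.3 -0.5 [-0.013  0.153 -0.001] [38.3  0.3  0.2] dq 0.032 [-0.38  0.97  0.65 -0.21  1.98  1.11] 0.0
```

View pics/w24.png

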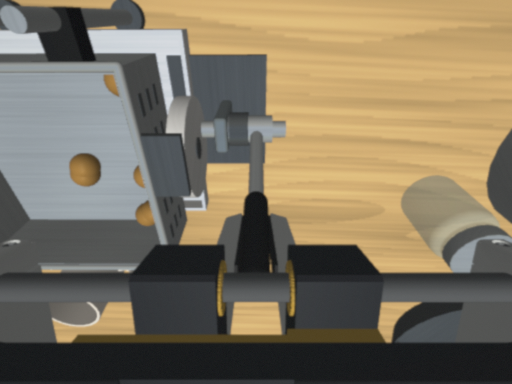

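View pics/s24.png

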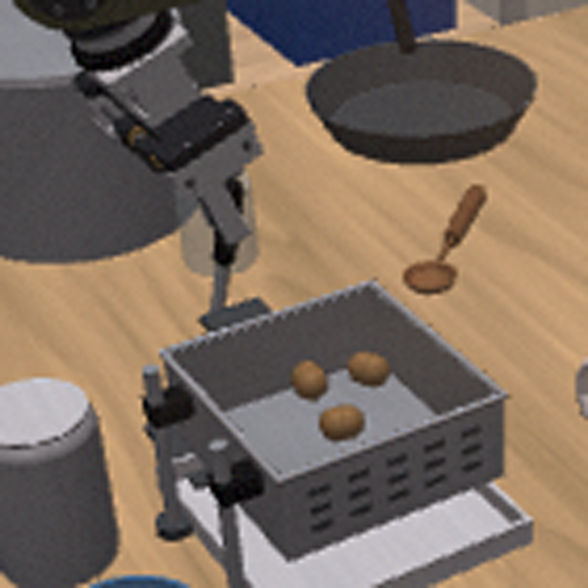

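>>> arm_command(
  motion=[
    [-0.004,0.03,0,7,1,0.5,1],
    [-0.008,0.055,0,14,1.3,1,1],
    [-0.01,0.076,0,20,1.5,1,1],
    [-0.01,0.095,0,25,1.6,0.8,1],
    [-0.012,0.115,0,29,1.8,0.4,1],
    [-0.012,0.125,0,32,1.9,0,1],
    [-0.012,0.125,0,32,1.9,0,1],
    [-0.012,0.125,0,32,1.9,0,1],
  ],
)

```text
clock: 21.77
tcp_pos: [0.6607, -0.2649, 0.2466]
ee_rot: [[0.038, -0.456, 0.889], [-0.999, -0.014, 0.035], [-0.003, -0.89, -0.456]]
ft_force: [-7.0, 3.6, -5.5]
gripper_width: 0.178
```

```bash
python3 - <<'E'
from lev import *
s=st();rep(s)
plan(s,[(a,.5-a*1.0/1.3,0) for a in (1.25,1.28,1.3)])
c=camera("wrist");cv2.imwrite("pics/w25.png",cv2.resize(c["frame"][70:290,150:340],None,fx=3.5,fy=2.7,interpolation=cv2.INTER_CUBIC))
c=camera("scene");cv2.imwrite("pics/s25.png",cv2.resize(c["frame"][90:230,150:290],None,fx=4.2,fy=4.2,interpolation=cv2.INTER_CUBIC))
E
```

```text
t 21.7667 q [-0.3876  0.9324  0.7107 -0.1993  1.9298  1.1157] p [ 0.6607 -0.2649  0.2466] f [-7.0241  3.5799 -5.5128] w 0.17834498385117503
[[ 0.0375 -0.4558  0.8893]
 [-0.9993 -0.0141  0.0349]
 [-0.0033 -0.89   -0.456 ]]
grasp [ 0.6251 -0.266   0.1771] r 0.1272476867763378 ang 1.258099673540603
1.25 -0.46 [-0.003 -0.012 -0.002] [-1.9 -1.8  3.1] dq 0.012 [-0.39  0.92  0.72 -0.2   1.92  1.12] 0.0
1.28 -0.48 [-0.003  0.011 -0.002] [ 3.6 -1.6  2.4] dq 0.045 [-0.39  0.95  0.68 -0.21  1.96  1.11] 0.0
1.3 -0.5 [-0.004  0.026 -0.002] [ 7.2 -1.5  1.9] dq 0.032 [-0.38  0.97  0.65 -0.21  1.98  1.11] 0.0
```

View pics/w25.png

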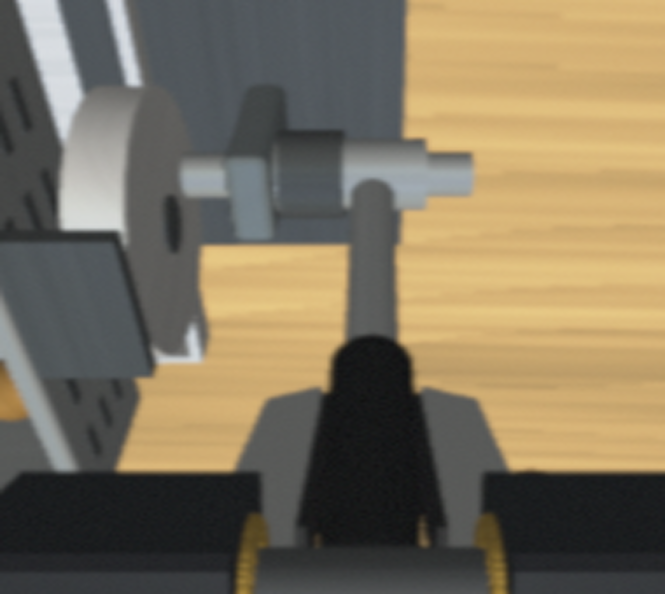

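View pics/s25.png

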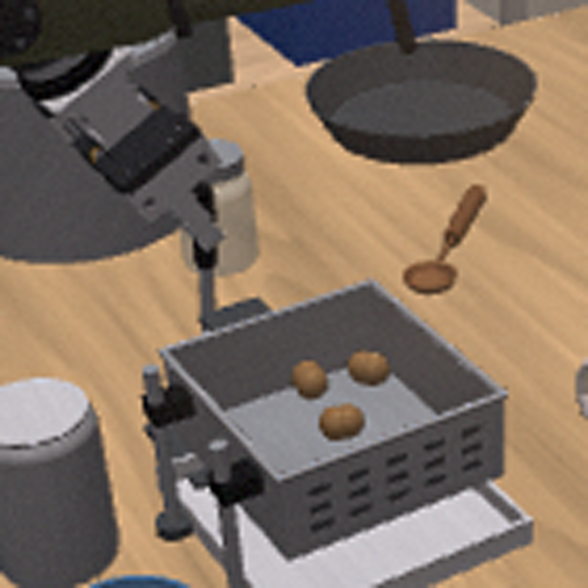

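```bash
python3 - <<'E'
from lev import *
c=camera("scene");im=c["frame"]
g=cv2.resize(im[140:172,185:215],None,fx=18,fy=18,interpolation=cv2.INTER_CUBIC);cv2.imwrite("pics/s26.png",g)
for a in (1.1,1.2,1.25,1.3,1.35):
    th=1.3-a;d=-U*np.sin(th)+np.array([0,0,np.cos(th)])
    P=[proj(c,AX+np.array([0,0,0])+d*r) for r in (.03,.05,.07,.09)]
    print(a,np.round(P,2).tolist())
# top corners of basket rim predicted vs height
t=im[150:175].astype(int)
for r in range(150,168): print(r,im[r,190:212].sum(1).tolist() if False else im[r,193:208].mean(1).astype(int).tolist())
E
```

```text
1.1 [[199.55, 168.06], [200.0, 162.71], [200.45, 157.28], [200.9, 151.77]]
1.2 [[198.73, 168.21], [198.62, 162.95], [198.5, 157.61], [198.38, 152.18]]
1.25 [[198.32, 168.31], [197.93, 163.12], [197.52, 157.84], [197.12, 152.47]]
1.3 [[197.91, 168.44], [197.24, 163.33], [196.55, 158.12], [195.85, 152.83]]
1.35 [[197.5, 168.58], [196.55, 163.56], [195.58, 158.45], [194.59, 153.25]]
150 [135, 124, 126, 34, 8, 9, 22, 12, 60, 133, 129, 127, 127, 124, 122]
151 [135, 125, 124, 31, 8, 15, 15, 11, 58, 133, 126, 125, 125, 125, 124]
152 [153, 123, 126, 68, 3, 13, 16, 15, 57, 131, 127, 129, 128, 126, 124]
153 [151, 134, 128, 128, 24, 9, 19, 36, 103, 127, 127, 124, 124, 125, 120]
154 [151, 152, 139, 127, 91, 62, 60, 75, 131, 124, 124, 126, 127, 125, 124]
155 [150, 151, 155, 158, 114, 78, 73, 74, 130, 125, 123, 135, 141, 156, 160]
156 [150, 150, 153, 154, 111, 78, 74, 78, 148, 159, 148, 144, 150, 158, 161]
157 [151, 146, 148, 147, 106, 77, 74, 77, 143, 164, 156, 147, 147, 153, 159]
158 [160, 150, 147, 146, 103, 78, 73, 76, 143, 164, 159, 152, 145, 151, 155]
159 [162, 160, 149, 143, 102, 77, 75, 80, 147, 167, 163, 156, 154, 148, 148]
160 [159, 160, 158, 148, 123, 78, 71, 79, 143, 170, 167, 157, 157, 151, 155]
161 [158, 158, 162, 154, 123, 71, 76, 71, 114, 169, 170, 167, 163, 155, 130]
162 [156, 157, 156, 155, 124, 73, 77, 72, 117, 167, 165, 141, 113, 63, 65]
163 [156, 155, 157, 155, 127, 76, 78, 79, 114, 108, 61, 65, 67, 71, 72]
164 [156, 155, 158, 156, 122, 73, 74, 72, 71, 69, 68, 72, 74, 74, 71]
165 [151, 153, 153, 156, 106, 67, 66, 75, 74, 73, 73, 73, 71, 70, 71]
166 [144, 152, 155, 151, 88, 52, 73, 73, 68, 72, 68, 72, 73, 80, 110]
167 [140, 146, 152, 157, 153, 52, 52, 69, 71, 70, 79, 113, 122, 153, 134]
```

View pics/s26.png

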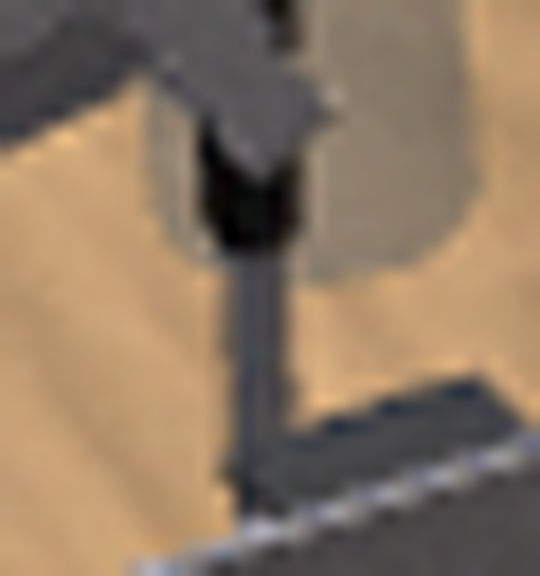

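```bash
python3 - <<'E'
from lev import *
c=camera("wrist");im=c["frame"]
col=im[:,255:259].mean((1,2)).astype(int);print(list(enumerate(col))[118:215])
for a in (1.1,1.15,1.2,1.25,1.3,1.35):
    th=1.3-a;d=-U*np.sin(th)+np.array([0,0,np.cos(th)]);e=np.cross(d,V)
    P=[proj(c,AX+d*.086+.009*(np.cos(f)*V+np.sin(f)*e)) for f in np.linspace(0,6.28,60)]
    print(a,"grip end min row",round(min(p[1] for p in P),1),"mid",proj(c,AX+d*.086))
P=[proj(c,AX+np.array([0,0,0])-V*.03+.006*(np.cos(f)*U+np.sin(f)*np.array([0,0,1]))) for f in np.linspace(0,6.28,60)]
print("axle",proj(c,AX-V*.03),min(p[1] for p in P),max(p[1] for p in P))
print(im[120:150,280].mean(1).astype(int))
E
```

```text
[(118, np.int64(89)), (119, np.int64(89)), (120, np.int64(87)), (121, np.int64(83)), (122, np.int64(88)), (123, np.int64(98)), (124, np.int64(107)), (125, np.int64(116)), (126, np.int64(124)), (127, np.int64(132)), (128, np.int64(139)), (129, np.int64(145)), (130, np.int64(152)), (131, np.int64(160)), (132, np.int64(166)), (133, np.int64(167)), (134, np.int64(165)), (135, np.int64(155)), (136, np.int64(120)), (137, np.int64(96)), (138, np.int64(92)), (139, np.int64(91)), (140, np.int64(91)), (141, np.int64(91)), (142, np.int64(91)), (143, np.int64(91)), (144, np.int64(91)), (145, np.int64(91)), (146, np.int64(91)), (147, np.int64(91)), (148, np.int64(91)), (149, np.int64(91)), (150, np.int64(91)), (151, np.int64(90)), (152, np.int64(91)), (153, np.int64(91)), (154, np.int64(90)), (155, np.int64(91)), (156, np.int64(91)), (157, np.int64(91)), (158, np.int64(91)), (159, np.int64(91)), (160, np.int64(91)), (161, np.int64(91)), (162, np.int64(91)), (163, np.int64(91)), (164, np.int64(91)), (165, np.int64(91)), (166, np.int64(90)), (167, np.int64(91)), (168, np.int64(91)), (169, np.int64(
[... 801 characters left out ...]
), (208, np.int64(22)), (209, np.int64(22)), (210, np.int64(22)), (211, np.int64(23)), (212, np.int64(21)), (213, np.int64(24)), (214, np.int64(23))]
1.1 grip end min row 198.2 mid [256.95250059 204.90545883]
1.15 grip end min row 194.3 mid [256.98591164 201.65929534]
1.2 grip end min row 190.0 mid [257.02055577 198.09080484]
1.25 grip end min row 185.5 mid [257.05632915 194.20142799]
1.3 grip end min row 180.6 mid [257.09311078 189.99523582]
1.35 grip end min row 175.4 mid [257.13076226 185.4791629 ]
axle [287.28097042 133.71242317] 127.49950583507491 139.86798853800457
[179 182 183 183 179 167 127 102 108 121 132 143 155 164 168 168 167 165
 164 164 160 155 156 168 172 171 170 169 171 174]
```

```bash
python3 - <<'E'
from lev import *
c=camera("wrist")
n=np.random.default_rng(0).normal(size=(4000,3));n/=np.linalg.norm(n,axis=1)[:,None]
for a in (1.1,1.15,1.2,1.25,1.3,1.35):
    th=1.3-a;d=-U*np.sin(th)+np.array([0,0,np.cos(th)])
    S=[AX+d*.095+.009*v for v in n]
    print(a,"capsule min row",round(min(proj(c,p)[1] for p in S),1))
for ax in (-.0015,.0015):
    th=.05;d=-U*np.sin(th)+np.array([0,0,np.cos(th)]);print(ax,min(proj(c,AX+[ax,0,0]+d*.095+.009*v)[1] for v in n[:2000]))
E
```

```text
1.1 capsule min row 202.8
1.15 capsule min row 199.1
1.2 capsule min row 195.0
1.25 capsule min row 190.5
1.3 capsule min row 185.6
1.35 capsule min row 180.4
-0.0015 192.04784816354575
0.0015 188.95584503098019
```

>>> arm_command(
  motion=[
    [0,0.015,0,3,-0.5,0,1],
    [0,0.03,0,6,-0.3,-0.3,1],
    [0,0.045,0,8,-0.2,-0.5,1],
    [0,0.05,0,9,-0.2,-0.7,1],
    [0,0.05,0,9,-0.2,-0.7,1],
    [0,0.05,0,9,-0.2,-0.7,1],
  ],
)

```text
clock: 22.52
tcp_pos: [0.6692, -0.2649, 0.2446]
ee_rot: [[0.038, -0.5, 0.865], [-0.999, -0.012, 0.037], [-0.008, -0.866, -0.5]]
ft_force: [-4.3, 5.7, -3.4]
gripper_width: 0.18
```

```bash
cat > meas.py <<'E'
from lev import *
s=st(0);rep(s)
c=camera("wrist");im=c["frame"].astype(float)
col=im[:,255:259].mean((1,2));k=[r for r in range(150,230) if col[r]<56 and col[r-1]>=56][0]
obs=k-1+(col[k-1]-56)/(col[k-1]-col[k])
n=np.random.default_rng(0).normal(size=(3000,3));n/=np.linalg.norm(n,axis=1)[:,None]
A=np.arange(1.0,1.6,.05);M=[]
for a in A:
    th=1.3-a;d=-U*np.sin(th)+np.array([0,0,np.cos(th)]);M.append(min(proj(c,AX+d*.095+.009*v)[1] for v in n))
print("wrist obs row",round(obs,2),"angle",np.interp(-obs,-np.array(M),A),"axle pred row",proj(c,AX-V*.03)[1],c["frame"][118:160,280].mean(1).astype(int))
d=camera("scene");g=d["frame"].astype(float).mean(2)
pts=[]
for r in range(155,163):
    w=np.clip((150-g[r,193:205])/75,0,1);m=np.argmin(g[r,196:202])+3
    lo_=max(0,m-3);w=w[lo_:m+4];x=np.arange(193+lo_,193+lo_+len(w));pts.append((r,(w*x).sum()/w.sum(),w.sum()))
pts=np.array(pts);sl=np.polyfit(pts[:,0],pts[:,1],1);print(np.round(pts,2).tolist())
S=[]
for a in A:
    th=1.3-a;q=-U*np.sin(th)+np.array([0,0,np.cos(th)]);p1,p2=proj(d,AX+q*.05),proj(d,AX+q*.08);S.append((p2-p1)[0]/(p2-p1)[1])
print("scene slope",sl[0],"angle",np.interp(sl[0],S,A))
cv2.imwrite("pics/m%d.png"%int(s["clock"]*100),np.hstack([cv2.resize(c["frame"],(400,300)),cv2.resize(d["frame"][100:250,140:340],(400,300))]))
E
python3 meas.py
```

```text
t 22.5167 q [-0.3803  0.9878  0.6257 -0.219   2.0069  1.1058] p [ 0.6692 -0.2649  0.2446] f [-4.3423  5.7035 -3.3952] w 0.18005715697430266
[[ 0.0383 -0.5     0.8652]
 [-0.9992 -0.0122  0.0371]
 [-0.008  -0.8659 -0.5001]]
grasp [ 0.6302 -0.2658  0.1771] r 0.1270798662539982 ang 1.2982973010395449
wrist obs row 193.6 angle 1.2551881660417006 axle pred row 132.86328368042916 [182 185 183 181 176 174 166 127 100 106 117 129 140 153 165 168 169 168
 167 166 166 162 158 158 167 171 171 174 175 175 174 174 175 177 179 174
 170 171 173 170 167 168]
[[155.0, 198.45, 4.43], [156.0, 197.67, 3.49], [157.0, 198.06, 3.6], [158.0, 197.95, 3.79], [159.0, 197.92, 3.81], [160.0, 198.23, 3.38], [161.0, 198.36, 3.65], [162.0, 198.45, 3.47]]
scene slope 0.04715270514817929 angle 1.2233719184796716
```

```bash
python3 - <<'E'
from lev import *
s=telemetry.read_state();c=camera("wrist")
R=np.array(s["ee_rot"]);Rc=R.T@np.array(c["orientation"]);tc=R.T@(np.array(c["eye"])-s["tcp_pos"])
L=load()
n=np.random.default_rng(0).normal(size=(3000,3));n/=np.linalg.norm(n,axis=1)[:,None]
for d in L[-9:]:
    print(np.round(d["tcp_pos"],4))
def f(name,tcp,full=True):
    d=min(L,key=lambda d:np.abs(np.array(d["tcp_pos"])-tcp).max());R=np.array(d["ee_rot"])
    cc=dict(camera_matrix=c["camera_matrix"],orientation=R@Rc,eye=np.array(d["tcp_pos"])+R@tc)
    im=cv2.imread(name).astype(float);x0=int(proj(cc,AX-U*.09)[0]) if 0 else 256
    x0={"pics/w14.png":239,"pics/w20.png":257,"pics/w21.png":254}.get(name,257)
    col=im[:,x0-1:x0+2].mean((1,2));k=[r for r in range(85,235) if col[r]<56 and col[r-1]>=56][0]
    obs=k-1+(col[k-1]-56)/(col[k-1]-col[k])
    A=np.arange(-.3,1.5,.05);M=[]
    for a in A:
        th=1.3-a;dd=-U*np.sin(th)+np.array([0,0,np.cos(th)]);M.append(min(proj(cc,AX+dd*.095+.009*v)[1] for v in n))
    print(name,"obs",round(obs,1),"pred at 0",round(np.interp(0,A,M),1),"deriv",np.gradient(M,A)[[6,14,20,28]].round(0),"M at .4,.8,1.1",np.interp([.4,.8,1.1],A,M).round(1),"axle pred",proj(cc,AX-V*.03)[1])
f("pics/w14.png",[.4385,-.288,.2928]);f("pics/w20.png",[.4089,-.2743,.256]);f("pics/w21.png",[.4706,-.2742,.155])
f("pics/w22.png",[.5151,-.2705,.2083]);f("pics/w23.png",[.5765,-.2684,.2395]);f("pics/w24.png",[.6296,-.2667,.2483])
E
```

```text
[ 0.6041 -0.2669  0.2554]
[ 0.6286 -0.2662  0.258 ]
[ 0.4089 -0.2743  0.256 ]
[ 0.4706 -0.2742  0.155 ]
[ 0.4683 -0.2725  0.1533]
[ 0.5151 -0.2705  0.2083]
[ 0.5765 -0.2684  0.2395]
[ 0.6296 -0.2667  0.2483]
[ 0.6607 -0.2649  0.2466]
pics/w14.png obs 90.7 pred at 0 88.2 deriv [ -38.  -89. -130. -163.] M at .4,.8,1.1 [ 63.1  16.6 -29.6] axle pred 9.448530409280343
pics/w20.png obs 157.5 pred at 0 155.6 deriv [ -52.  -87. -103.  -97.] M at .4,.8,1.1 [127.5  88.1  57.2] axle pred 105.1138512145507
pics/w21.png obs 185.1 pred at 0 182.3 deriv [ -71. -145. -186. -175.] M at .4,.8,1.1 [139.3  70.   13.6] axle pred 102.50102706451516
pics/w22.png obs 184.3 pred at 0 201.5 deriv [ -20.  -80. -131. -176.] M at .4,.8,1.1 [182.2 136.7  87.4] axle pred 110.7989575440122
pics/w23.png obs 187.8 pred at 0 208.4 deriv [  15.  -28.  -72. -136.] M at .4,.8,1.1 [206.3 183.4 149.4] axle pred 119.45051975515237
pics/w24.png obs 191.3 pred at 0 209.1 deriv [ 33.   1. -34. -94.] M at .4,.8,1.1 [216.3 207.5 186.3] axle pred 128.17987660790982
```

```bash
sed -i 's/d\*\.095/d*.098/' meas.py; python3 meas.py
```

```text
t 22.6667 q [-0.3804  0.9875  0.626  -0.2189  2.0067  1.1059] p [ 0.6692 -0.2649  0.2446] f [-3.9218  5.9515 -3.3309] w 0.18359044707017103
[[ 0.0382 -0.4999  0.8652]
 [-0.9992 -0.0122  0.0371]
 [-0.0081 -0.866  -0.5   ]]
grasp [ 0.6302 -0.2659  0.1771] r 0.12708964486846358 ang 1.2978574139162302
wrist obs row 193.53 angle 1.287245775269784 axle pred row 132.81725646822267 [182 184 184 181 177 175 165 127 100 105 118 130 142 154 164 169 169 168
 167 167 166 162 157 157 166 170 171 174 176 176 174 173 175 177 178 174
 171 171 174 170 166 166]
[[155.0, 198.47, 4.41], [156.0, 197.65, 3.48], [157.0, 198.03, 3.65], [158.0, 198.03, 3.75], [159.0, 198.17, 3.42], [160.0, 198.21, 3.4], [161.0, 198.38, 3.66], [162.0, 198.45, 3.44]]
scene slope 0.05041270586982622 angle 1.2263787303479032
```

>>> arm_command(
  motion=[
    [0,0,0,0,0,0,1],
    [0,0,0,0,0,0,1],
    [0,0,0,0,0,0,1],
    [0,0,0,0,0,0,1],
    [0,0,0,0,0,0,1],
    [0,0,0,0,0,0,1],
    [0,0,0,0,0,0,1],
    [0,0,0,0,0,0,1],
  ],
)

```text
clock: 23.43
tcp_pos: [0.6687, -0.265, 0.2446]
ee_rot: [[0.039, -0.499, 0.866], [-0.999, -0.011, 0.039], [-0.01, -0.866, -0.499]]
ft_force: [-4.6, 3.5, 2.4]
gripper_width: 0.178
```

```bash
python3 meas.py; ls pics/m*; python3 -c "
from h import *
cv2.imwrite('pics/t30.png',camera('top')['frame'])"
```

```text
t 23.4333 q [-0.3809  0.9861  0.6285 -0.2178  2.0054  1.1047] p [ 0.6687 -0.265   0.2446] f [-4.5646  3.4837  2.3523] w 0.17803936750413402
[[ 0.039  -0.4994  0.8655]
 [-0.9992 -0.0111  0.0386]
 [-0.0096 -0.8663 -0.4994]]
grasp [ 0.6298 -0.2659  0.177 ] r 0.12702333670711344 ang 1.2949558693131829
wrist obs row 193.54 angle 1.2840091190707463 axle pred row 132.64001415984578 [183 185 184 179 176 174 163 119  98 107 120 132 143 155 166 168 168 168
 167 167 166 162 158 159 168 170 171 174 176 175 174 174 175 178 179 174
 171 172 173 170 167 167]
[[155.0, 198.4, 4.44], [156.0, 197.86, 3.97], [157.0, 197.98, 3.73], [158.0, 197.96, 3.87], [159.0, 198.18, 3.41], [160.0, 198.38, 3.67], [161.0, 198.39, 3.72], [162.0, 198.56, 3.72]]
scene slope 0.062055877833073626 angle 1.237117632155651
pics/m2251.png
pics/m2266.png
pics/m2343.png
```

View pics/t30.png

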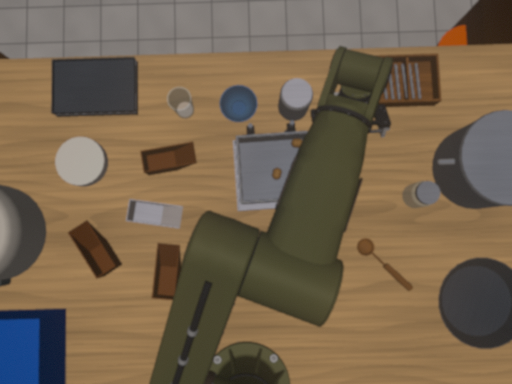

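View pics/m2343.png

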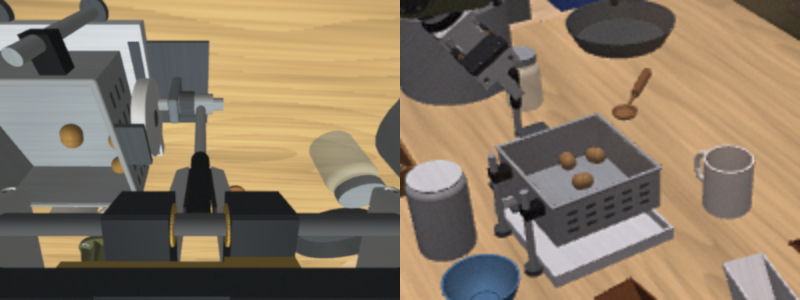

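```bash
python3 -c "
from workcell import order
print(order.close_job())"
```

```text
the job is handed in; nothing more can be done
None
```

I tipped all four potatoes into the basket, stood the empty tin upright where it had been and let go. I then raised the cam lever by its black grip and handed the job in, still pinching it with 55 N, at about 23.7 s.

- **First try failed:** the lever slipped out of the fingers near the top and sprang back to rest. I took hold again with more force and turned the tool along with the lever. All four potatoes were still in the basket after that.
- **Lever angle (top is 1.3 rad):** my last checks did not fully agree. The finger position gave 1.295 rad and the wrist camera 1.284. The wrist value includes a 3 mm correction I took from pictures of the lever at rest. The scene camera's rod slope read 1.24 as fitted; by a rough estimate without one noisy row it comes to about 1.28. I take the lever to be just short of the top and not past it. It moved less than 0.01 rad while I held it for the last second before handing in.
- **Potatoes, tin and kitchenware:** in the last pictures the basket is raised, the tin stands upright and nothing else looks moved. The arm hid part of the basket, and no single view showed all four potatoes. Together the views fit the four I saw before the final lift.

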